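# Fold up the chip tray and hold the punch on the mark

## Robot

A 7-joint arm with a two-finger parallel gripper is mounted at the origin on a cart in front of the work surface, level with it; the furniture and walls round the work are solid. World frame = base frame: x ahead of the robot, y to its left, z up, the work surface at z = 0. Lengths are in mm, angles in rad, forces in N, time in s.
With the tool pointing down it reaches from about 400 to 875 mm from the base axis. Payload 4.4 kg.
Tool frame: the origin (TCP) lies on the centre line of the jaws, within the pads' length; the fingertips stand 8 mm ahead of it and the grasp point (between the pads) lies 11 mm behind it; x points along the fingers, z is the direction in which the jaws open and shut, and the axes are right-handed (so a half turn about x gives the same grasp; the last joint's range is limited). The gripper opens to 85 mm and grips with 20 to 120 N. Pads are 22 mm wide; open, the fingers measure 114 mm over their backs; the gripper's body (76 mm by 85 mm) begins 54 mm behind the grasp point. The pads swing forward as they close: fully open they stand 13 mm farther back than shut.
Start: joints at [1.219, 0.628, 0.038, 1.517, -0.027, 0.996, -0.02], TCP at [183.279, -623.64, 239.313] pointing down, gripper open.
Joint ranges: [-3.06, 3.06], [-0.37, 2.12], [-1.25, 1.32], [0.18, 2.47], [-1.1, 4.24], [0.23, 1.98], [-2.94, 2.94]. Speed limits (rad/s): [2.57, 2.57, 3.14, 3.14, 3.14, 3.14, 3.14].

## Interface

Orientations are given as [roll, pitch, yaw] about the fixed x, y, z axes, in that order (R = Rz(yaw) Ry(pitch) Rx(roll)).
In Python, from cell import ctrl, get_image, camera_params gives the robot as it stands. The module is installed in compiled form; this text tells all that it offers.
- The arm moves only by the shell command python3 -m handwheel 'ROWS'. ROWS is text: rows parted by semicolons, each of 7 numbers parted by spaces: the opening, from -1 (shut) to 1 (fully open), then the shift along the tool's x, y, z in mm, then the turn, a rotation vector about the tool's x, y, z in rad. In form: grip x y z wx wy wz; .... A call has 1 to 10 rows; each row shifts and turns the pose as measured when the row begins, along the tool's axes as they then stand; what a row does not reach is not made up. A row lasts 1/10 s, in which the tool goes at most 50 mm and 8.59 degrees, less where a joint would pass 70% of its speed; a pose out of reach is approached as far as the arm can. A call with a gripper value outside its range is refused whole. The fingers move at their own pace and stop on an object; the grip force is fixed at half the most. Time passes only in rows, so rows that do not move let the fingers close. It gives the time, the measured TCP pose, the force and the opening at its end, in the units of the state.
- ctrl.read_state(): the state, without advancing time (a new reading comes with each control period).
- get_image(name): name is "side" or "top"; returns the picture (400x640x3 uint8, blue, green, red); there is no depth.
- camera_params(name): a dict with "fx", "fy", "cx", "cy" (pixels), "k1" (the pictures are not rectified: a ray, as slopes to the right and down, at radius r is drawn at 1 + k1 r^2 times it, then the intrinsics apply), "eye" and "orientation" of the camera in the world. Camera axes: x right, y up, looking along -z (the intrinsics and any distortion apply to the point x, -y, -z); pixel columns grow to the right and rows downward; lengths in mm; the calibration is good to about 2 mm. A picture is of the moment at which its call begins. camera_params takes no time and is no camera call.
- ctrl.finish_job(): hands the job in, once; it reports no verdict.
The state is a dict: "clock": time; "qpos": joint angles; "qd": joint speeds; "tau": joint torques, N m; "eef_pos": TCP position; "tool_rot": TCP orientation; "force": force on the tool from outside, world axes, zero at the start; "torque": the same for the moment, N m; "width": finger opening in mm.
Only numpy, scipy, OpenCV 4.12 (cv2) and the standard library are available. Lean on these libraries where they do the work, as an engineer would, in place of code of your own. Each camera call takes 0.05 s, during which the arm holds its last target.

## Task

Fold the three splayed walls of the aluminium chip tray up until they stand upright. Then take the longer of the two punches out of the wooden stand and hold it with its point inside the small scribed ring on the sloping brass plate, square to the plate's face and pressing only lightly, ready for the hammer. Finish while still holding it there, without letting go, and leave the other punch and the loose things around where they are.

Things in the scene. Friction and masses are not known exactly. Their poses are not given: they have to be found in the camera images.
- tray: Folding chip tray, fixed to the worktop: a plywood board 116 x 116 x 10 mm under an aluminium floor 110 x 110 x 4 mm, whose top is 14 mm above the worktop. Origin at the underside's centre; +x points to the fixed back wall, which always stands upright (36 mm high). The other three sides carry hinged walls, splayed outwards at the start. All turns about the vertical with the tray.
- wall_front (a joint): Angle of the front (the side towards the robot, -x of the tray) wall, rad: 0 = laid out flat and level, 1.571 = upright against its stop; starts at 0.35 to 0.8. The hinge is stiff enough (0.04 N m) to stay where it is left. Aluminium sheet 100 mm wide, 36 mm high, 2.5 mm thick; in the middle of its free edge a neck 12 mm wide and 3 mm thick carries a rolled finger tab, a bar of 8 mm diameter and 16 mm length lying parallel to the hinge.
- wall_front_tab (a point): Centre of the front wall's rolled finger tab, 58 mm from the hinge line; moves with the wall. Gripped by its two ends (16 mm apart, along the hinge) it can pivot between the fingers.
- wall_front_hinge (a point): Middle of the front wall's hinge line, fixed on the tray at its edge, 14 mm above the worktop.
- wall_left (a joint): Angle of the left (+y of the tray) wall, rad: 0 = laid out flat and level, 1.571 = upright against its stop; starts at 0.35 to 0.8. The hinge is stiff enough (0.04 N m) to stay where it is left. Aluminium sheet 100 mm wide, 36 mm high, 2.5 mm thick; in the middle of its free edge a neck 12 mm wide and 3 mm thick carries a rolled finger tab, a bar of 8 mm diameter and 16 mm length lying parallel to the hinge.
- wall_left_tab (a point): Centre of the left wall's rolled finger tab, 58 mm from the hinge line; moves with the wall. Gripped by its two ends (16 mm apart, along the hinge) it can pivot between the fingers.
- wall_left_hinge (a point): Middle of the left wall's hinge line, fixed on the tray at its edge, 14 mm above the worktop.
- wall_right (a joint): Angle of the right (-y of the tray) wall, rad: 0 = laid out flat and level, 1.571 = upright against its stop; starts at 0.35 to 0.8. The hinge is stiff enough (0.04 N m) to stay where it is left. Aluminium sheet 100 mm wide, 36 mm high, 2.5 mm thick; in the middle of its free edge a neck 12 mm wide and 3 mm thick carries a rolled finger tab, a bar of 8 mm diameter and 16 mm length lying parallel to the hinge.
- wall_right_tab (a point): Centre of the right wall's rolled finger tab, 58 mm from the hinge line; moves with the wall. Gripped by its two ends (16 mm apart, along the hinge) it can pivot between the fingers.
- wall_right_hinge (a point): Middle of the right wall's hinge line, fixed on the tray at its edge, 14 mm above the worktop.
- plate: Brass plate 50 x 50 x 6 mm on a black rubber cushion on a wooden wedge in the tray. Its face slopes 0.26 rad (15 degrees). Origin at the centre of its underside, about 43 mm above the worktop; z is the outward normal of the face, x points up the slope. Pressed, it sinks along -z into the cushion by up to 8 mm, about 1.5 N per mm.
- spot (a point): The marked spot on the plate's upper face: centre of a scribed ring of 12 mm diameter with a cross through it, 6 mm up the slope and 8 mm to -y of the plate's centre. Same axes as the plate (z is the face's normal).
- stand: Light wooden block 50 x 120 x 44 mm, fixed, with two holes from above (13 mm wide, 36 mm deep) 60 mm apart along its y axis; a punch stands point down in each. Origin at the underside's centre.
- punch_long: The longer steel punch: round, 12 mm diameter, 120 mm long, 0.09 kg, pointed at its lower end (12 mm taper to a 4 mm wide point). Origin at the point, z along the punch to its head. It stands upright in either hole of the stand, its point 8 mm above the worktop, 84 mm of it showing.
- punch_short: The shorter steel punch, same but 90 mm long, 54 mm of it showing, in the other hole; to be left there.
- loupe: Folding metal loupe 24 x 59 x 13 mm lying on the worktop; to be left alone.
- doming_block: Steel doming cube, 46 mm, with round hollows in its faces, 0.68 kg; to be left alone.
- wax_block: Block of carving wax 30 x 50 x 24 mm; to be left alone.

How it is judged (in metres and radians):
On the way, in this order (a step that is already met when the one before it is completed fails the run):
1. the three hinged walls stand upright (each beyond 1.40 rad) (value of joint each of wall_front, wall_left, wall_right above 1.4 rad), for 0.2 s.
2. the longer punch has been lifted out of the stand, gripped by the fingers (height (world z) of punch_long above 0.048 m and contact force between the fingers and punch_long above 1 N), for 0.2 s.
At the end, for the whole second after the job is handed in: The three walls are upright (beyond 1.35 rad); the gripper still holds the longer punch, point down and still, its point within 6 mm of the marked spot (inside the ring), its axis within 0.14 rad (8 degrees) of the plate's normal, pressing on the plate with 1 to 15 N (value of joint each of wall_front, wall_left, wall_right above 1.35 rad and distance between punch_long and spot below 0.006 m and angle between the z axis of punch_long and the z axis of plate, either way round below 0.14 rad and angle between punch_long's own z axis and vertical below 0.6 rad and contact force between punch_long and plate between 1 and 15 N and contact force between the fingers and punch_long above 1 N and linear speed of punch_long below 0.02 m/s); the arm keeps its last pose, push and grip.
It fails at once if the punch is pushed hard into the plate (over 40 N) (contact force between punch_long and plate above 40 N).
It fails at once if the shorter punch is moved by more than 30 mm (distance of punch_short from where it was at the start of the episode above 0.03 m).
It fails at once if the loupe, the doming cube or the wax block is moved by more than 30 mm (distance of any of loupe, doming_block, wax_block from where it was at the start of the episode above 0.03 m).
It also fails if it takes over 72 s, if anything falls off the work surface, if the arm or the gripper's body presses on something with over 40 N, if the wrist force passes 120 N, or if a joint passes its speed limit or range.

## Working session

There is one attempt and no reset: what is moved stays moved. The work goes in short steps, Python scripts to look and compute and a shell command to move; the robot and the scene stay as the last step left them, time stands still between calls to the robot, and variables do not carry over. Pictures are saved under pics/ and viewed, and the job is handed in when it is done.

```bash
mkdir -p pics; ls; python3 - <<'E'
from cell import ctrl,get_image,camera_params
import cv2
for n in("side","top"):
    print(n,camera_params(n)); cv2.imwrite(f"pics/{n}0.png",get_image(n))
s=ctrl.read_state()
for k,v in s.items(): print(k,v)
E
```

```text
pics
side {'fx': 469.9479263232764, 'fy': 469.9479263232764, 'cx': 314.15049563367734, 'cy': 205.10631458009053, 'k1': -0.14298369278801226, 'eye': array([  438.44689741, -1189.27044139,   680.64272431]), 'orientation': array([ 1.12584171, -0.00712308, -0.0662703 ])}
top {'fx': 491.4444773507923, 'fy': 491.4444773507923, 'cx': 315.4703438979216, 'cy': 194.10314451744253, 'k1': -0.03531665836308035, 'eye': array([ 326.61848593,   32.62354855, 1310.64424898]), 'orientation': array([ 0.17848895, -0.00619044, -1.57348348])}
clock 0.1
qpos [ 1.21920517  0.6292303   0.03844601  1.51829135 -0.02698675  0.99625852
 -0.02000783]
qd [ 3.13018764e-04 -2.26543825e-04  8.61005674e-05 -5.73099693e-04
 -2.50038175e-04 -2.84779349e-04  1.54076198e-03]
tau [ 3.44940658e-03 -5.64526892e+01  1.23083744e+00 -1.93972045e+01
  1.13370165e-02  5.46265655e-03 -4.05763231e-06]
eef_pos [ 183.1176433  -623.10698832  238.48869497]
tool_rot [-3.12507029  1.56912681  1.87310768]
force [ 0.49744924  0.05894863 -0.02842006]
torque [-0.00819848 -0.01282558  0.00462761]
width 85.15124767661086
```

View pics/side0.png

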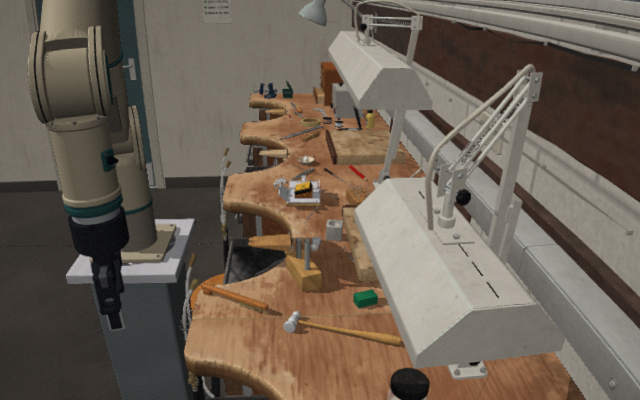

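View pics/top0.png

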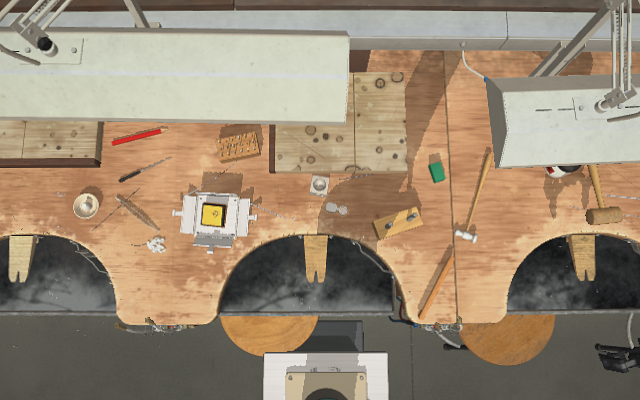

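```bash
python3 - <<'E'
import cv2
t=cv2.imread("pics/top0.png"); s=cv2.imread("pics/side0.png")
cv2.imwrite("pics/t0a.png",cv2.resize(t[170:260,160:270],None,fx=7,fy=6.5,interpolation=cv2.INTER_CUBIC)[:600])
cv2.imwrite("pics/t0b.png",cv2.resize(t[165:245,300:430],None,fx=6,fy=6,interpolation=cv2.INTER_CUBIC))
cv2.imwrite("pics/s0a.png",cv2.resize(s[165:215,265:335],None,fx=10,fy=10,interpolation=cv2.INTER_CUBIC))
cv2.imwrite("pics/s0b.png",cv2.resize(s[210:310,270:390],None,fx=6,fy=6,interpolation=cv2.INTER_CUBIC))
E
```

```text
(no output)
```

View pics/t0a.png

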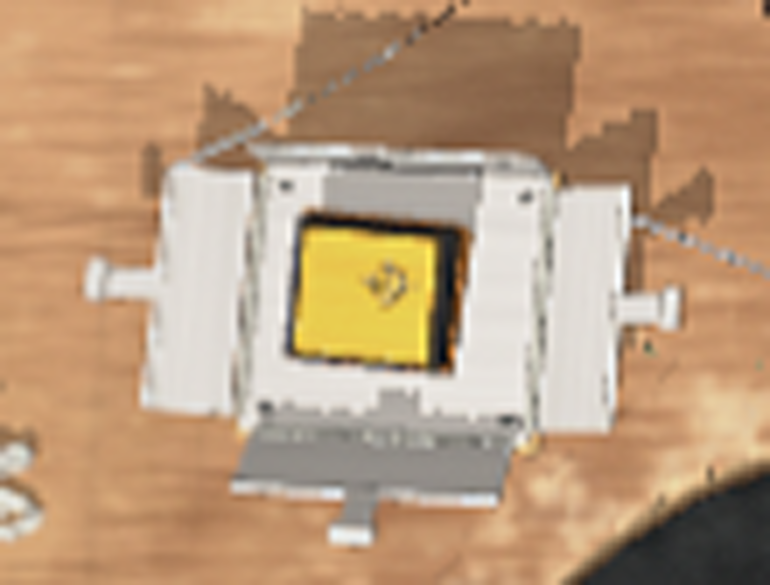

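View pics/t0b.png

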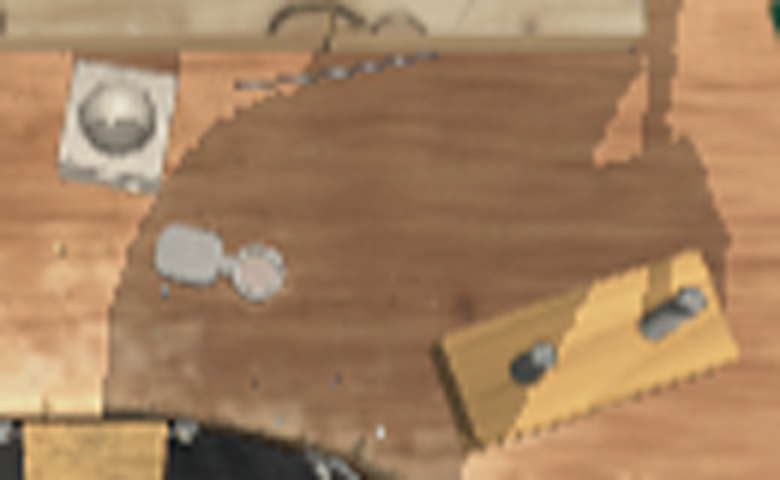

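View pics/s0a.png

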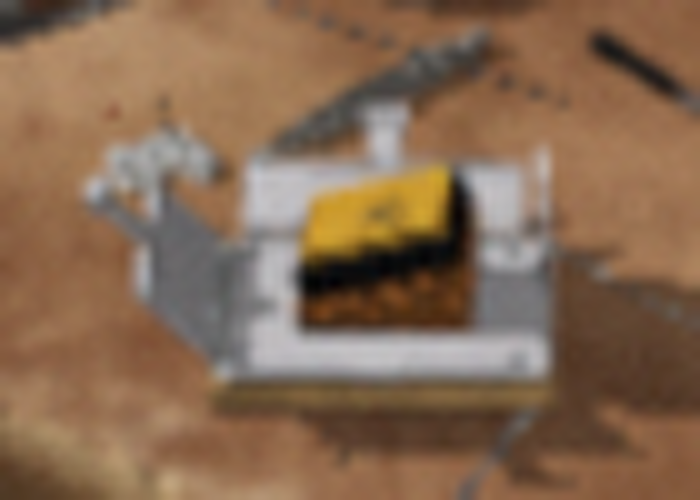

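View pics/s0b.png

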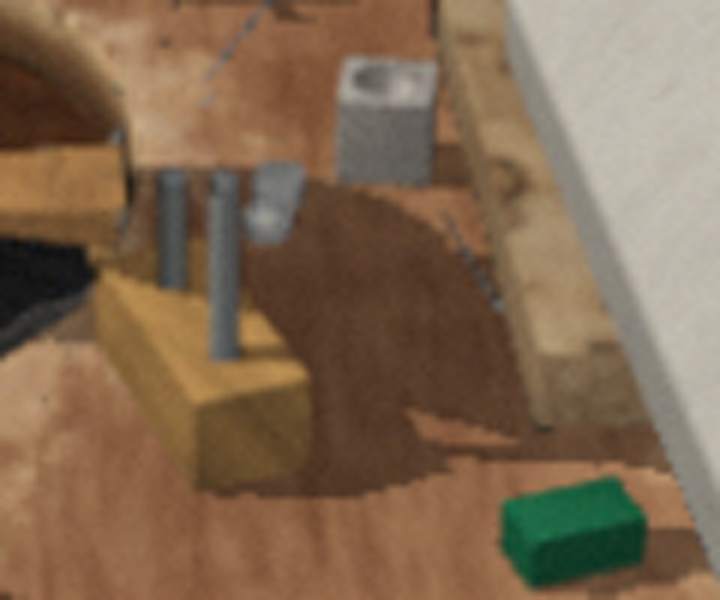

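```bash
cat > h.py <<'E'
import numpy as np, cv2
from scipy.spatial.transform import Rotation as R
from cell import ctrl,get_image,camera_params
C={n:camera_params(n) for n in("side","top")}
def Rc(n): return R.from_euler('xyz',C[n]['orientation']).as_matrix()
def ray(n,u,v):
    c=C[n]; K=np.array([[c['fx'],0,c['cx']],[0,c['fy'],c['cy']],[0,0,1.]])
    p=cv2.undistortPoints(np.array([[[u,v]]],float),K,np.array([c['k1'],0,0,0]))[0,0]
    d=Rc(n)@np.array([p[0],-p[1],-1.]); return c['eye'],d/np.linalg.norm(d)
def proj(n,P):
    c=C[n]; q=Rc(n).T@(np.asarray(P,float)-c['eye']); x=q[0]/-q[2]; y=-q[1]/-q[2]
    f=1+c['k1']*(x*x+y*y); return c['fx']*x*f+c['cx'],c['fy']*y*f+c['cy']
def onz(n,u,v,z):
    e,d=ray(n,u,v); return e+d*(z-e[2])/d[2]
def tri(a,b):
    (e1,d1),(e2,d2)=ray(*a),ray(*b)
    A=np.stack([d1,-d2],1); t=np.linalg.lstsq(A,e2-e1,rcond=None)[0]
    p,q=e1+t[0]*d1,e2+t[1]*d2; return (p+q)/2,np.linalg.norm(p-q)
def crop(n,img,u0,v0,u1,v1,fx,fy,name): cv2.imwrite(name,cv2.resize(img[v0:v1,u0:u1],None,fx=fx,fy=fy,interpolation=cv2.INTER_CUBIC))
def st():
    s=ctrl.read_state(); M=R.from_euler('xyz',s['tool_rot']).as_matrix()
    return s,M
E
python3 - <<'E'
from h import *
np.set_printoptions(precision=3,suppress=True)
def ta(U,V): return ((U+.5)/7-.5+160,(V+.5)/6.5-.5+170)
def tb(U,V): return ((U+.5)/6-.5+300,(V+.5)/6-.5+165)
def sa(U,V): return ((U+.5)/10-.5+265,(V+.5)/10-.5+165)
def sb(U,V): return ((U+.5)/6-.5+270,(V+.5)/6-.5+210)
for n,p,z in [("backleft top",(258,150),50),("backright top",(545,165),50),("hinge L back",(258,170),14),("hingeL front",(240,428),14),("hingeR back",(552,185),14),("hingeR front",(535,435),14),("frontL",(255,425),14),("frontR",(520,440),14)]:
    print(n,onz("top",*ta(*p),z))
print("side floor fl, fr(board bottom)",onz("side",*sa(222,378),14),onz("side",*sa(553,378),14))
for n,a,b in [("tabF",(351,528),(98,190)),("tabL",(97,280),(387,112)),("spot",(388,285),(382,213)),("plate TL",(303,226),(318,200))]:
    print(n,*tri(("top",*ta(*a)),("side",*sa(*b))))
for n,a,b in [("long top",(690,300),(224,178)),("short top",(545,353),(174,175)),("long base",(648,332),(224,357)),("short base",(520,378),(174,288))]:
    print(n,*tri(("top",*tb(*a)),("side",*sb(*b))))
print([onz("top",*tb(*p),44) for p in [(440,345),(480,447),(738,352),(698,252)]])
s,M=st(); print(M)
E
```

```text
backleft top [558.363 334.842  50.   ]
backright top [552.079 227.559  50.   ]
hinge L back [556.594 343.134  14.   ]
hingeL front [450.049 345.73   14.   ]
hingeR back [550.146 230.234  14.   ]
hingeR front [447.103 234.114  14.   ]
frontL [451.267 340.098  14.   ]
frontR [445.077 239.725  14.   ]
side floor fl, fr(board bottom) [445.901 231.404  14.   ] [556.183 225.753  14.   ]
tabF [405.981 293.374  56.867] 1.5915510203478072
tabL [507.648 394.73   42.468] 1.641021010444247
spot [502.681 284.395  50.112] 1.8201698286250305
plate TL [504.132 315.787  46.302] 47.26643871639655
long top [ 489.445 -216.756  126.131] 0.5042997043239228
short top [ 471.419 -161.73    96.835] 0.45869929155247213
long base [ 488.341 -215.84    40.884] 2.8436582772531196
short base [ 469.206 -159.644   39.83 ] 4.166939480425522
[array([ 481.076, -124.758,   44.   ]), array([ 436.893, -140.985,   44.   ]), array([ 477.687, -254.07 ,   44.   ]), array([ 521.548, -238.35 ,   44.   ])]
[[-0.     0.959  0.282]
 [ 0.002  0.282 -0.959]
 [-1.    -0.    -0.002]]
```

```bash
python3 - <<'E'
from h import *
from scipy.optimize import brentq
np.set_printoptions(precision=3,suppress=True)
t=cv2.imread("pics/top0.png"); h=cv2.cvtColor(t,cv2.COLOR_BGR2HSV)
m=cv2.inRange(h,(22,120,120),(35,255,255)); m[:,:180]=0;m[:,250:]=0;m[:190]=0;m[240:]=0
c=max(cv2.findContours(m,0,2)[0],key=cv2.contourArea); r=cv2.minAreaRect(c); b=cv2.boxPoints(r); print(r,b)
b=b[np.argsort(b[:,1])]; 
P=[onz("top",*p,55.3) for p in b[:2]]+[onz("top",*p,42.3) for p in b[2:]]; print(np.array(P))
s=cv2.imread("pics/side0.png"); h=cv2.cvtColor(s,cv2.COLOR_BGR2HSV)
m=cv2.inRange(h,(20,120,120),(35,255,255)); m[:,:285]=0;m[:,325:]=0;m[:175]=0;m[205:]=0
c=max(cv2.findContours(m,0,2)[0],key=cv2.contourArea);print(cv2.approxPolyDP(c,1.5,True)[:,0])
# right tab
yaw=-.045; ax=np.array([np.cos(yaw),np.sin(yaw),0]); ay=np.array([-ax[1],ax[0],0]); c0=np.array([500,288.3,14])
H=c0-55*ay
e,d=ray("top",(670.5)/7-.5+160,(308.5)/6.5-.5+170)
for a in np.arange(.3,.9,.1):
    T=H-58*np.cos(a)*ay+np.array([0,0,58*np.sin(a)]); q=e+d*(T[2]-e[2])/d[2]; print(a,T,q-T)
E
```

```text
((211.58200073242188, 215.098388671875), (18.559825897216797, 19.646257400512695), 5.19442892074585) [[201.451 224.041]
 [203.23  204.475]
 [221.713 206.156]
 [219.934 225.721]]
[[526.267 314.683  55.3  ]
 [521.804 266.652  55.3  ]
 [476.927 320.317  42.3  ]
 [472.497 272.124  42.3  ]]
[[309 182]
 [298 184]
 [295 190]
 [308 187]]
0.3 [495.033 178.002  31.14 ] [1.72  4.123 0.   ]
0.4 [495.123 179.988  36.586] [0.906 1.501 0.   ]
0.5 [495.236 182.507  41.807] [ 0.098 -1.628  0.   ]
0.6000000000000001 [495.372 185.535  46.749] [-0.695 -5.233  0.   ]
0.7000000000000002 [495.53  189.04   51.365] [-1.467 -9.278  0.   ]
0.8000000000000003 [495.708 192.988  55.607] [ -2.209 -13.721  -0.   ]
0.9000000000000001 [495.904 197.339  59.433] [ -2.913 -18.519   0.   ]
```

```bash
python3 - <<'E'
from h import *
for a,b in [((500,165),(357,240)),((487,82),(378,178)),((347,122),(428,107)),((350,32),(383,30))]: print(tri(("top",*a),("side",*b)))
E
```

```text
(array([ 583.85863554, -396.08657903,  224.8696575 ]), np.float64(10.870336662251267))
(array([ 678.64664884, -323.99430321,  346.11613633]), np.float64(111.20102913429395))
(array([721.97747663, -55.65984804, 382.66244916]), np.float64(162.05832403015907))
(array([697.42463151, -24.42082733, 594.87155409]), np.float64(33.16479340915696))
```

```bash
python3 -m handwheel '1 0 45 -12 -0.075 0 0;1 0 45 -12 -0.075 0 0;1 0 45 -12 -0.075 0 0;1 0 45 -12 -0.075 0 0;1 0 45 -12 -0.075 0 0;1 0 45 -12 -0.075 0 0;1 0 45 -12 -0.075 0 0;1 0 45 -12 -0.075 0 0'; python3 -c "
from h import *
s,M=st();print(s['eef_pos'],M,s['qpos'])"
```

```text
clock: 0.9
eef_pos: [436.1, -354.3, 233.0]
tool_rot: [-2.498, 1.563, 3.107]
force: [0.8, 0.6, -1.3]
width: 85.5
[ 436.06770871 -354.25505914  232.96478306] [[-7.78209894e-03  6.27458997e-01  7.78610715e-01]
 [ 2.71034110e-04  7.78635588e-01 -6.27476333e-01]
 [-9.99969682e-01 -4.67205284e-03 -6.22948197e-03]] [ 0.71839443  0.51336907 -0.13349326  1.76698306  0.09082386  0.87367236
 -0.13521497]
```

```bash
python3 -m handwheel '1 0 47 -12 -0.058 0 0;1 0 47 -12 -0.058 0 0;1 0 47 -12 -0.058 0 0;1 0 47 -12 -0.058 0 0;1 0 47 -12 -0.058 0 0;1 0 47 -12 -0.058 0 0;1 0 47 -12 -0.058 0 0;1 0 47 -12 -0.058 0 0;1 0 47 -12 -0.058 0 0;1 0 47 -12 -0.058 0 0';cat >> h.py <<'E'
TR=[495.2,181.2,39];TL=[507.,394.7,42.5];TF=[406,293,56.9]
def go(T,jaw=None,tool=(0,0,-1)):
    "T: desired TCP; jaw: desired z dir; prints delta in tool axes"
    s,M=st(); np.set_printoptions(precision=3,suppress=True)
    print('pos',s['eef_pos'],'w',s['width'],'F',s['force'],'q',s['qpos'])
    print('shift',M.T@(np.array(T)-s['eef_pos']))
    if jaw is not None:
        x=np.array(tool,float);x/=np.linalg.norm(x)
        z=np.array(jaw,float);z-=x*(x@z);z/=np.linalg.norm(z)
        if z@M[:,2]<0: z=-z
        D=np.stack([x,np.cross(z,x),z],1)
        print('turn',R.from_matrix(M.T@D).as_rotvec())
E
python3 -c "
from h import *
go([495,181,120],(.999,-.045,0))"
```

```text
clock: 1.9
eef_pos: [512.8, 132.1, 230.4]
tool_rot: [3.09, 1.563, 3.016]
force: [-0.1, -0.3, -0.7]
width: 85.6
pos [512.779 132.083 230.396] w 85.59077620704329 F [-0.06  -0.263 -0.675] q [-0.075  0.487 -0.333  1.851  0.201  0.844 -0.582]
shift [110.569  47.416 -20.555]
turn [-0.029 -0.007 -0.   ]
```

```bash
python3 -m handwheel '0.2 45 20 -10 -0.029 -0.007 0;0.2 45 20 -10 0 0 0;0.2 45 8 0 0 0 0;0.2 15 0 0 0 0 0'; python3 - <<'E'
from h import *
go([495.2,181,28],(.999,-.045,0))
crop("top",get_image("top"),180,180,260,250,7,7,"pics/t1.png")
crop("side",get_image("side"),255,140,345,220,7,7,"pics/s1.png")
E
```

```text
clock: 2.3
eef_pos: [496.4, 195.6, 80.7]
tool_rot: [0.891, 1.556, 0.862]
force: [-0.4, -1.5, -0.7]
width: 51.3
pos [496.413 195.632  80.695] w 51.34711200679698 F [-0.447 -1.523 -0.668] q [-0.264  0.706 -0.242  1.98   0.33   0.479 -0.772]
shift [ 52.516 -15.258  -1.274]
turn [ 0.016  0.009 -0.011]
```

View pics/t1.png

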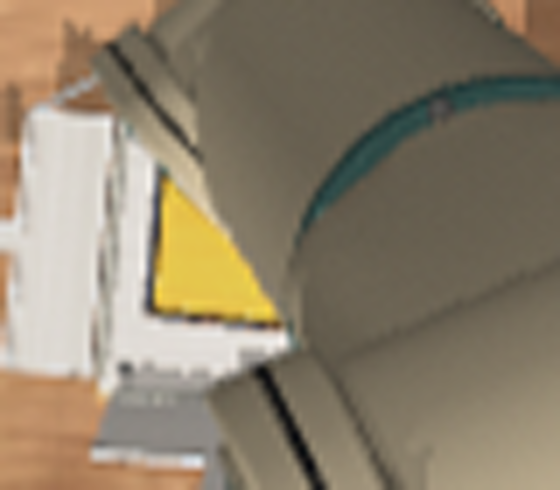

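View pics/s1.png

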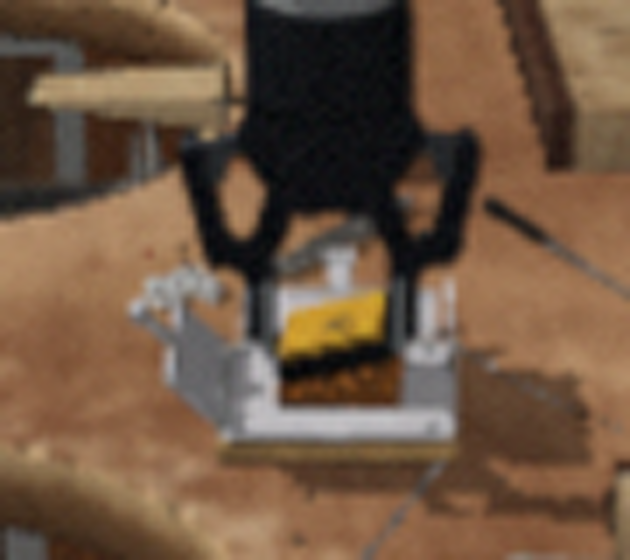

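```bash
python3 -m handwheel '0.2 0 -15 -1 0.016 0.009 -0.011;0.2 20 0 0 0 0 0;0.2 0 0 0 0 0 0'; python3 - <<'E'
from h import *
go([495.2,181,28],(.999,-.045,0))
print(proj("side",TR))
crop("side",get_image("side"),265,160,335,220,11,10,"pics/s2.png")
E
```

```text
clock: 2.7
eef_pos: [497.8, 176.4, 64.2]
tool_rot: [-0.422, 1.567, -0.473]
force: [0.3, -0.3, 0.2]
width: 51.3
pos [497.769 176.448  64.207] w 51.28751853971955 F [ 0.268 -0.32   0.172] q [-0.253  0.731 -0.217  1.993  0.343  0.45  -0.777]
shift [36.191  4.47  -2.92 ]
turn [-0.006  0.003  0.002]
(np.float64(302.13854542340374), np.float64(201.60961992606408))
```

View pics/s2.png

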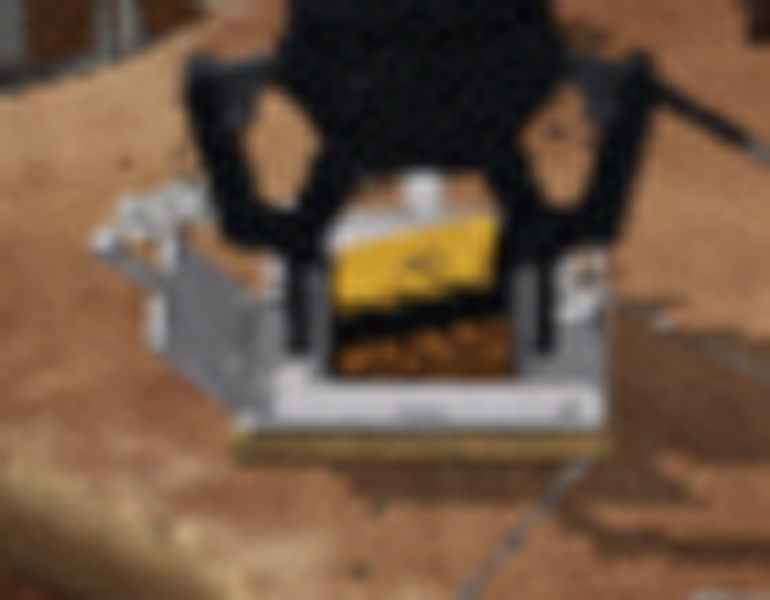

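```bash
python3 -m handwheel '0.2 18 4 -1 0 0 0;0.2 16 0 0 0 0 0;0.2 0 0 0 0 0 0'; python3 - <<'E'
from h import *
go([497,181,28],(.999,-.045,0))
crop("side",get_image("side"),265,160,335,220,11,10,"pics/s3.png")
E
```

```text
clock: 3.05
eef_pos: [502.7, 178.4, 36.2]
tool_rot: [0.057, 1.557, 0.0]
force: [-1.0, 0.3, -0.2]
width: 51.4
pos [502.664 178.44   36.196] w 51.41973339945962 F [-1.048  0.308 -0.154] q [-0.278  0.781 -0.181  1.997  0.363  0.382 -0.802]
shift [ 8.117  2.226 -5.914]
turn [-0.012  0.014 -0.001]
```

View pics/s3.png

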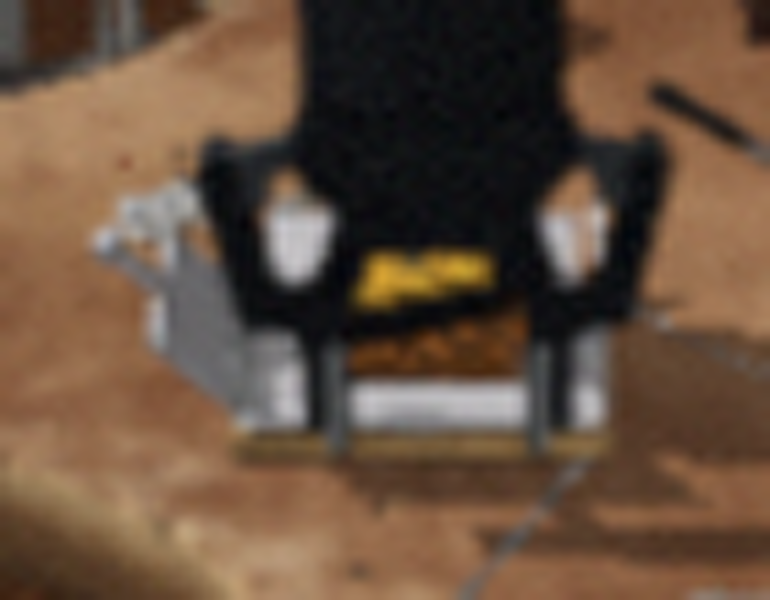

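```bash
python3 -m handwheel '0.2 7 2 -5 -0.012 0.014 0;0.2 0 0 0 0 0 0;-1 0 0 0 0 0 0;-1 0 0 0 0 0 0;-1 0 0 0 0 0 0;-1 0 0 0 0 0 0;-1 0 0 0 0 0 0'; python3 - <<'E'
from h import *
go([497,181,28],(.999,-.045,0))
E
```

```text
clock: 3.8
eef_pos: [496.3, 181.0, 33.0]
tool_rot: [2.494, 1.569, 2.449]
force: [-0.0, -0.3, 0.1]
width: 12.8
pos [496.303 180.964  32.964] w 12.80367420145221 F [-0.015 -0.281  0.124] q [-0.274  0.788 -0.193  1.998  0.362  0.389 -0.793]
shift [4.963 0.061 0.704]
turn [ 0.    -0.002 -0.001]
```

```bash
python3 -m handwheel '-1 0 0 0 0 0 0;-1 0 0 0 0 0 0'; python3 - <<'E'
from h import *
go([497,181,28],(.999,-.045,0))
crop("side",get_image("side"),265,160,335,220,11,10,"pics/s4.png")
E
```

```text
clock: 4.0
eef_pos: [496.3, 181.0, 33.0]
tool_rot: [2.499, 1.569, 2.454]
force: [-2.4, 0.5, -1.2]
width: 13.0
pos [496.341 181.002  32.993] w 13.009888244482998 F [-2.447  0.531 -1.219] q [-0.274  0.788 -0.193  1.998  0.362  0.389 -0.793]
shift [4.992 0.021 0.667]
turn [ 0.    -0.002 -0.001]
```

View pics/s4.png

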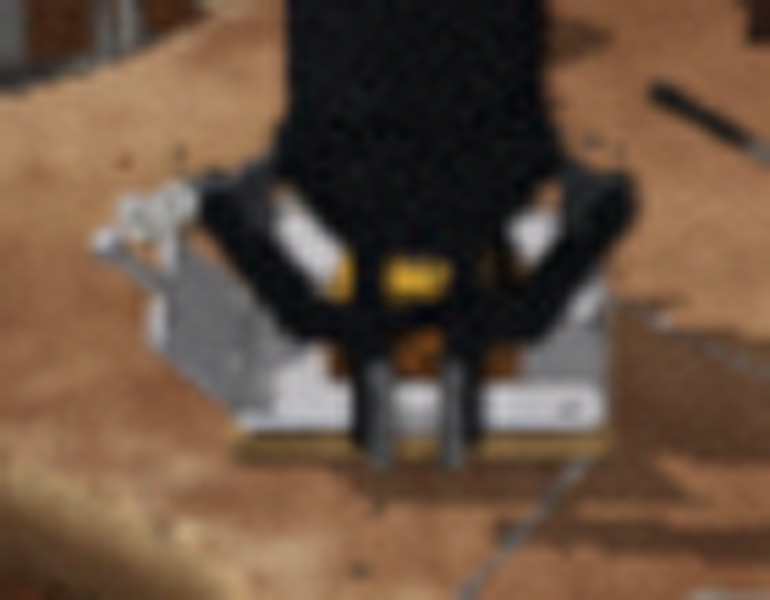

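```bash
python3 -m handwheel '-1 -7.5 4.3 0 0 0 0;-1 -6.8 5.5 0 0 0 0;-1 -5.9 6.3 0 0 0 0;-1 -4.9 7.2 0 0 0 0;-1 0 0 0 0 0 0'; python3 - <<'E'
from h import *
go([497.5,233,66],(.999,-.045,0))
crop("side",get_image("side"),265,160,335,220,11,10,"pics/s5.png")
E
```

```text
clock: 4.55
eef_pos: [497.5, 204.5, 59.4]
tool_rot: [-2.688, 1.568, -2.733]
force: [0.3, -0.5, -6.5]
width: 12.6
pos [497.529 204.528  59.449] w 12.644596041231473 F [ 0.251 -0.477 -6.476] q [-0.299  0.75  -0.218  1.962  0.333  0.467 -0.806]
shift [-6.587 28.433 -1.336]
turn [-0.    -0.003  0.001]
```

View pics/s5.png

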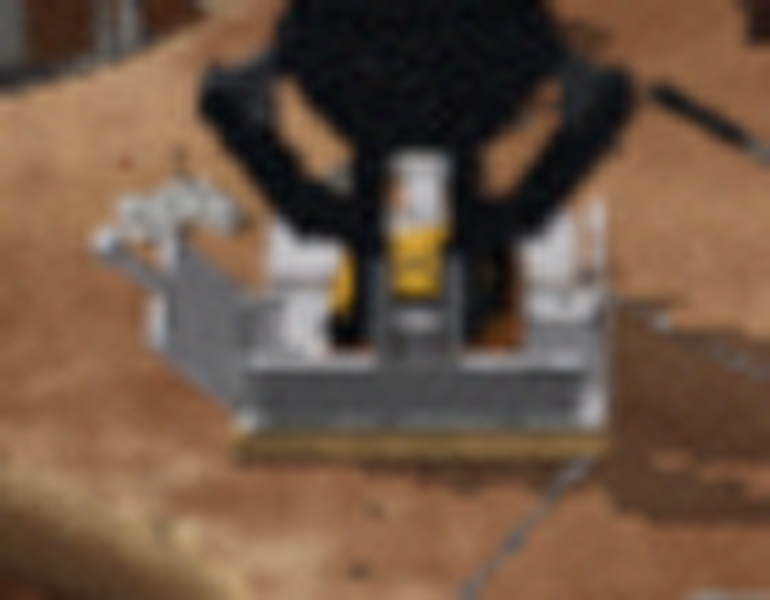

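```bash
python3 -m handwheel '-1 -2.8 7.9 0 0 0 0;-1 -1.8 8.3 0 0 0 0;-1 -0.8 8.6 0 0 0 0;-1 0.3 3.5 0 0 0 0;-1 0 0 0 0 0 0'; python3 - <<'E'
from h import *
go([497.5,233,66],(.999,-.045,0))
crop("side",get_image("side"),265,160,335,220,11,10,"pics/s6.png")
E
```

```text
clock: 5.1
eef_pos: [498.5, 223.7, 65.8]
tool_rot: [-1.886, 1.552, -1.937]
force: [1.4, -0.5, -9.7]
width: 12.5
pos [498.525 223.708  65.817] w 12.542125066828843 F [ 1.404 -0.527 -9.746] q [-0.343  0.748 -0.212  1.927  0.322  0.514 -0.835]
shift [-0.34   9.224 -1.492]
turn [-0.005 -0.006  0.018]
```

View pics/s6.png

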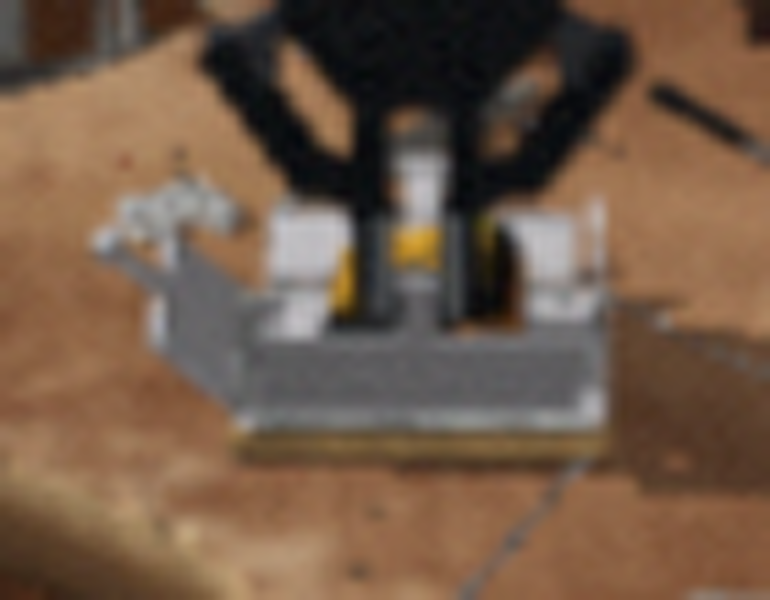

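```bash
python3 -m handwheel '-1 2 6 0 0 0 -0.018;-1 1 6 0 0 0 0;-1 0 5 0 0 0 0;-1 0 0 0 0 0 0'; python3 - <<'E'
from h import *
go([497.5,233,66],(.999,-.045,0))
E
```

```text
clock: 5.55
eef_pos: [499.0, 232.5, 65.8]
tool_rot: [-1.724, 1.519, -1.784]
force: [0.8, -2.7, -7.8]
width: 12.5
pos [499.029 232.494  65.795] w 12.471674528443222 F [ 0.825 -2.731 -7.801] q [-0.389  0.757 -0.189  1.899  0.323  0.553 -0.869]
shift [-0.213  0.404 -1.557]
turn [-0.014 -0.008  0.051]
```

```bash
python3 -m handwheel '-1 0 4 0 0 0 0;0.1 0 0 0 0 0 0;0.1 0 0 0 0 0 0;0.1 0 0 0 0 0 0.03;0.1 -25 0 0 0 0 0.02;0.1 -30 0 0 0 0 0'; python3 - <<'E'
from h import *
go([505,385,85],(.999,-.045,0))
crop("side",get_image("side"),265,160,335,220,11,10,"pics/s7.png")
E
```

```text
clock: 6.15
eef_pos: [498.0, 239.4, 119.2]
tool_rot: [2.668, 1.558, 2.611]
force: [0.3, 0.3, 0.7]
width: 46.8
pos [497.978 239.388 119.162] w 46.83224465457833 F [0.344 0.348 0.727] q [-0.315  0.67  -0.272  1.889  0.269  0.625 -0.808]
shift [ 35.053 145.567  -0.88 ]
turn [-0.012 -0.012 -0.006]
```

View pics/s7.png

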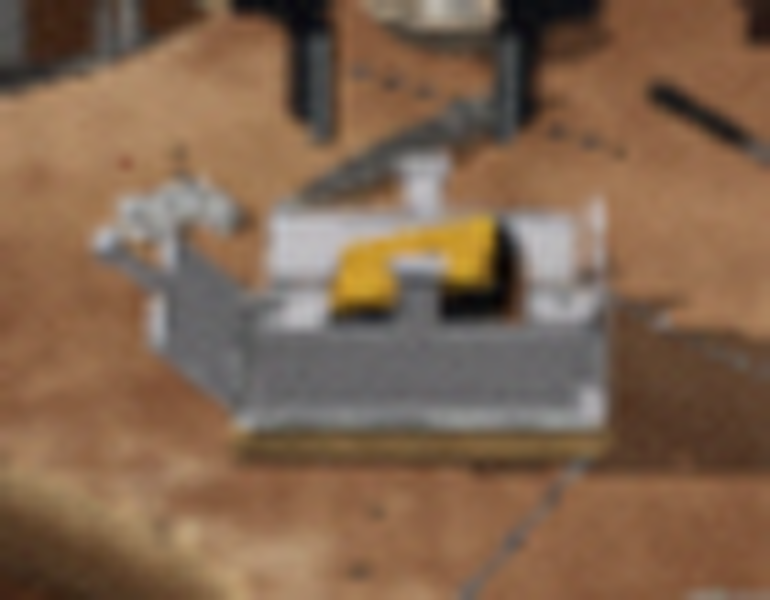

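```bash
python3 -m handwheel '0.1 0 40 0 0 0 0;0.1 0 40 0 0 0 0;0.1 8 40 0 0 0 0;0.1 10 20 0 0 0 0;0.1 0 0 0 0 0 0'; python3 - <<'E'
from h import *
print([proj("side",[497.5,233-58*np.cos(a),14+58*np.sin(a)]) for a in (1.35,1.45,1.57)])
go([506.5,394.7,36],(.999,-.045,0))
E
```

```text
clock: 6.7
eef_pos: [512.7, 385.4, 110.7]
tool_rot: [1.523, 1.548, 1.459]
force: [-0.8, -1.0, -1.0]
width: 47.4
[(np.float64(302.28974163957434), np.float64(187.77700849401208)), (np.float64(302.21311190036624), np.float64(186.81007211935568)), (np.float64(302.1214943786375), np.float64(185.85962864354957))]
pos [512.666 385.403 110.72 ] w 47.356479199739326 F [-0.796 -1.05  -1.043] q [-0.528  0.771 -0.255  1.663  0.246  0.722 -0.959]
shift [74.896  7.171 -6.829]
turn [-0.019  0.001 -0.023]
```

```bash
python3 -m handwheel '0.1 25 8 -6 -0.019 0 -0.02;0.1 20 0 0 0 0 0;0.1 10 0 0 0 0 0;0.1 0 0 0 0 0 0'; python3 - <<'E'
from h import *
go([506.5,394.7,36],(.999,-.045,0))
crop("top",get_image("top"),160,170,260,250,8,7,"pics/t8.png")
crop("side",get_image("side"),265,140,335,200,11,10,"pics/s8.png")
E
```

```text
clock: 7.1
eef_pos: [508.7, 392.2, 55.5]
tool_rot: [1.103, 1.565, 1.057]
force: [-0.5, 0.3, -0.1]
width: 47.4
pos [508.685 392.189  55.506] w 47.35813320447394 F [-0.539  0.253 -0.145] q [-0.566  0.851 -0.225  1.673  0.28   0.643 -0.987]
shift [19.513  2.302 -2.352]
turn [-0.001  0.003 -0.005]
```

View pics/t8.png

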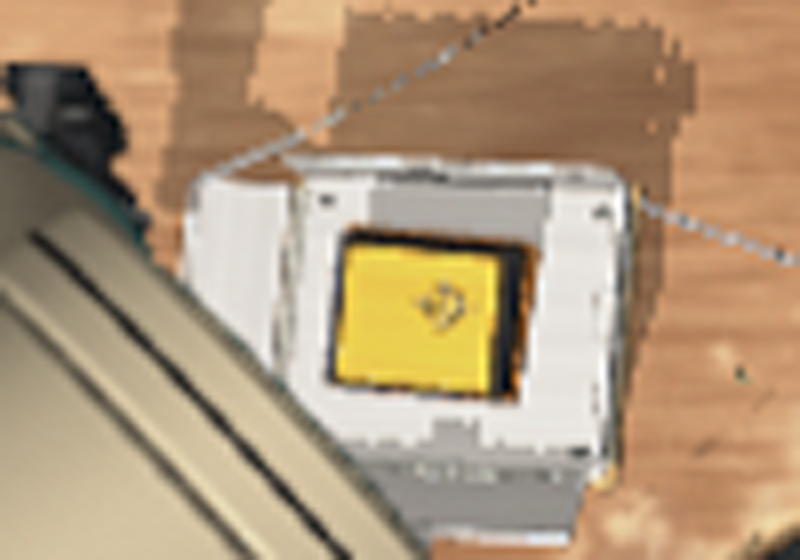

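View pics/s8.png

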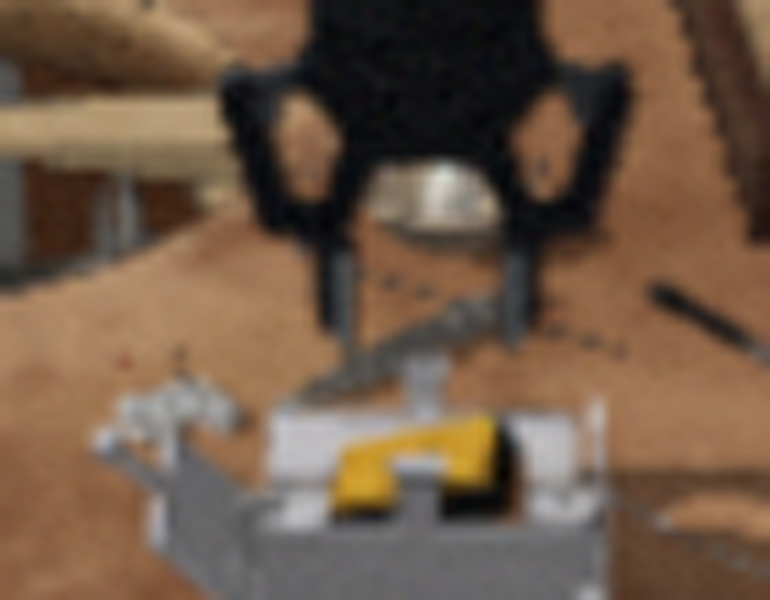

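```bash
python3 -m handwheel '0.1 19 2 -1 0 0 0;0.1 0 0 0 0 0 0;-1 0 0 0 0 0 0;-1 0 0 0 0 0 0;-1 0 0 0 0 0 0;-1 0 0 0 0 0 0;-1 0 0 0 0 0 0;-1 0 0 0 0 0 0'; python3 - <<'E'
from h import *
go([506.5,394.7,36],(.999,-.045,0))
crop("side",get_image("side"),265,140,335,200,11,10,"pics/s9.png")
E
```

```text
clock: 8.0
eef_pos: [508.1, 394.1, 44.0]
tool_rot: [1.178, 1.561, 1.129]
force: [-2.5, -0.4, -0.2]
width: 12.4
pos [508.104 394.118  43.974] w 12.403250315496102 F [-2.482 -0.397 -0.176] q [-0.571  0.868 -0.219  1.677  0.283  0.619 -0.995]
shift [ 7.972  0.432 -1.66 ]
turn [-0.004  0.004 -0.009]
```

View pics/s9.png

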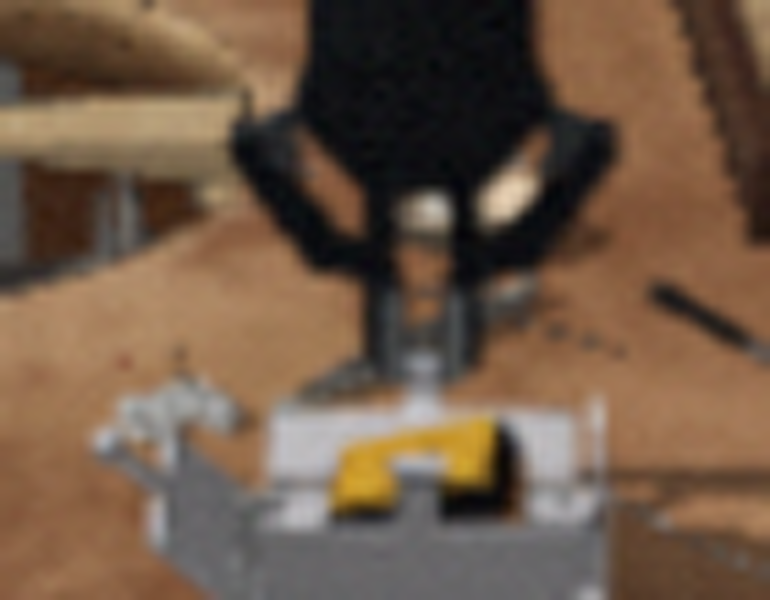

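```bash
python3 -m handwheel '-1 -7.3 -5 0 0 0 0;-1 -6.5 -6 0 0 0 0;-1 -5.6 -7 0 0 0 0;-1 -4.5 -7.6 0 0 0 0;-1 0 0 0 0 0 0'; python3 - <<'E'
from h import *
go([503,343,74],(.999,-.045,0))
crop("side",get_image("side"),265,140,335,200,11,10,"pics/s10.png")
E
```

```text
clock: 8.55
eef_pos: [506.4, 365.8, 68.7]
tool_rot: [1.262, 1.561, 1.212]
force: [-1.4, -0.0, -4.0]
width: 11.6
pos [506.431 365.792  68.673] w 11.636503504621633 F [-1.409 -0.032 -4.028] q [-0.527  0.813 -0.232  1.724  0.28   0.629 -0.966]
shift [ -5.539 -22.887  -2.261]
turn [-0.006  0.003 -0.009]
```

View pics/s10.png

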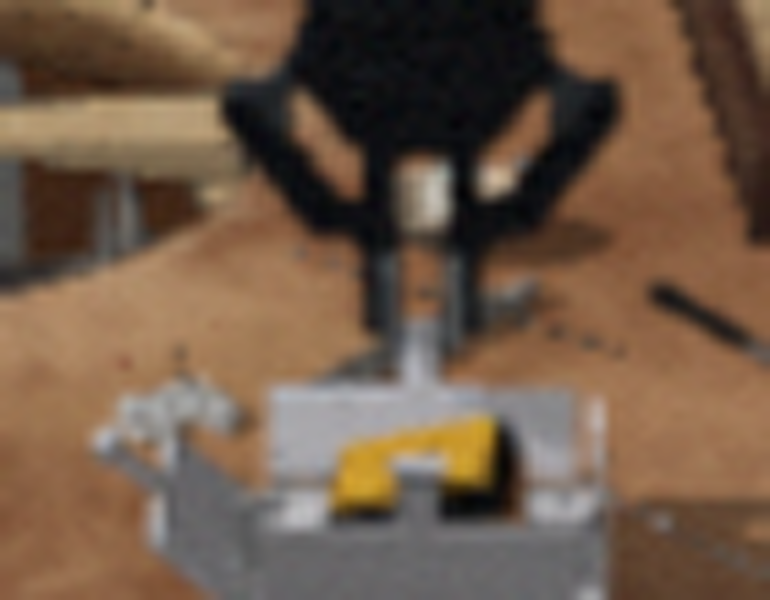

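```bash
python3 -m handwheel '-1 -1.5 -8 0 0 0 0;-1 -0.5 -8 0 0 0 0;-1 0 -8 0 0 0 0;-1 0 -5 0 0 0 0;-1 0 0 0 0 0 0'; python3 - <<'E'
from h import *
go([503,343,74],(.999,-.045,0))
crop("side",get_image("side"),265,140,335,200,11,10,"pics/s11.png")
E
```

```text
clock: 9.1
eef_pos: [505.6, 343.8, 74.0]
tool_rot: [1.196, 1.546, 1.155]
force: [-0.9, 0.7, -4.0]
width: 11.0
pos [505.577 343.774  73.967] w 11.033147266915158 F [-0.931  0.705 -3.997] q [-0.487  0.788 -0.242  1.773  0.287  0.592 -0.937]
shift [-0.076 -0.877 -2.543]
turn [ 0.004  0.009 -0.023]
```

View pics/s11.png

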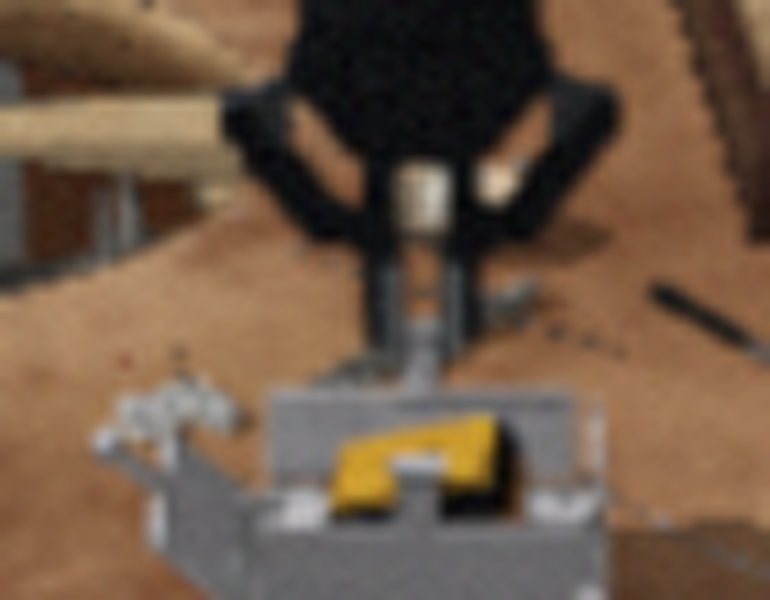

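```bash
python3 -m handwheel '-1 0 -4 0 0 0 -0.02;-1 0 -3 0 0 0 0;0.2 0 0 0 0 0 0;0.2 0 0 0 0 0 0;0.2 0 0 0 0 0 0;0.2 -20 0 0 0 0 0;0.2 -35 0 0 0 0 0;0.2 0 -10 -10 -0.14 0 0;0.2 0 -10 -10 -0.14 0 0;0.2 0 -10 -10 -0.14 0 0';python3 -m handwheel '0.2 0 0 -10 -0.14 0 0;0.2 0 0 -10 -0.14 0 0;0.2 0 5 0 -0.14 0 0;0.2 0 5 0 -0.14 0 0;0.2 0 5 0 -0.14 0 0;0.2 0 5 0 -0.14 0 0;0.2 0 5 0 -0.14 0 0;0.2 0 5 0 -0.14 0 0;0.2 0 0 0 0 0 0'; python3 - <<'E'
from h import *
go([406,293,100],(.045,.999,0))
crop("side",get_image("side"),255,140,335,200,10,10,"pics/s12.png")
crop("top",get_image("top"),160,170,260,250,8,7,"pics/t12.png")
E
```

```text
clock: 10.15
eef_pos: [483.0, 301.6, 130.8]
tool_rot: [-0.499, 1.554, -0.112]
force: [-0.2, -0.0, 0.5]
width: 51.6
clock: 11.05
eef_pos: [441.3, 303.5, 131.6]
tool_rot: [-1.723, 1.549, -0.174]
force: [-0.3, 0.0, -0.7]
width: 51.1
pos [441.27  303.484 131.592] w 51.11911856814699 F [-0.289  0.03  -0.738] q [-0.226  0.7   -0.68   1.941  0.683  0.731  0.23 ]
shift [ 30.854  35.721 -11.136]
turn [ 0.023 -0.003  0.022]
```

View pics/s12.png

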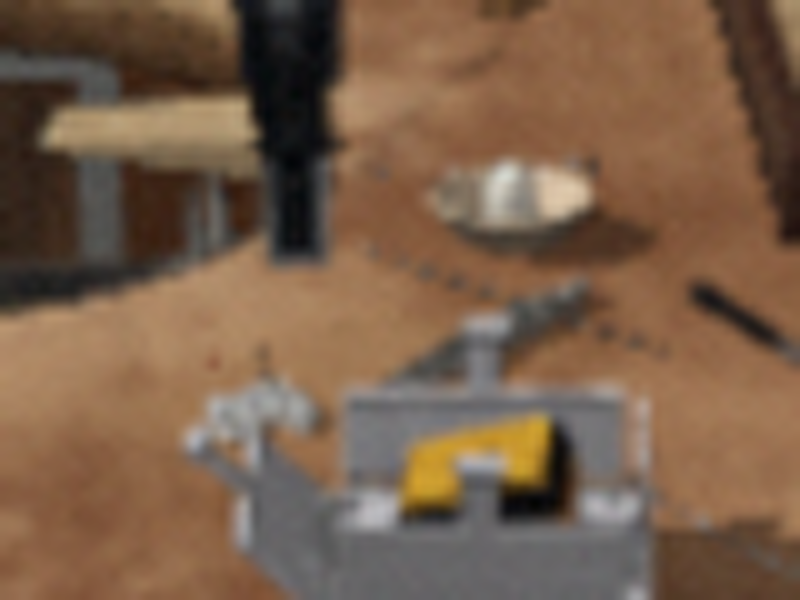

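View pics/t12.png

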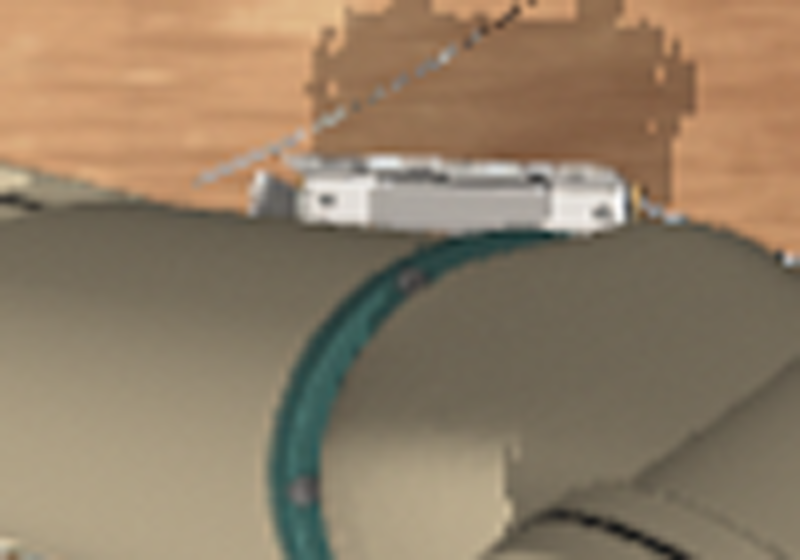

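```bash
python3 - <<'E'
from h import *
for a in (1.2,1.3,1.4,1.5,1.57): print(a,proj("side",[502.5+58*np.cos(a)*.045,343+58*np.cos(a),14+58*np.sin(a)]))
E
python3 -m handwheel '0.2 5 30 -10 0.02 0 0.02;0.2 8 6 0 0 0 0;0.2 5 0 0 0 0 0;0.2 0 0 0 0 0 0'; python3 - <<'E'
from h import *
go([406,293,51],(.045,.999,0))
E
```

```text
1.2 (np.float64(302.2115752676199), np.float64(172.34306627657438))
1.3 (np.float64(302.20699568837705), np.float64(172.43314267810615))
1.4 (np.float64(302.2028350297439), np.float64(172.68755787519228))
1.5 (np.float64(302.1991422159487), np.float64(173.1053981828994))
1.57 (np.float64(302.196860436955), np.float64(173.49376316678428))
clock: 11.55
eef_pos: [408.0, 294.3, 112.8]
tool_rot: [-1.899, 1.564, -0.387]
force: [-0.4, 0.3, -0.2]
width: 51.2
pos [408.05  294.27  112.751] w 51.182565694698056 F [-0.382  0.255 -0.25 ] q [-0.258  0.694 -0.646  2.029  0.704  0.648  0.135]
shift [61.74   2.351 -1.259]
turn [-0.014 -0.002  0.006]
```

```bash
python3 -m handwheel '0.2 25 2 -1 -0.014 0 0;0.2 20 0 0 0 0 0;0.2 8 0 0 0 0 0;0.2 0 0 0 0 0 0'; python3 - <<'E'
from h import *
go([406,293,50],(.045,.999,0))
crop("side",get_image("side"),255,150,335,210,10,10,"pics/s13.png")
E
```

```text
clock: 11.95
eef_pos: [410.9, 295.4, 59.1]
tool_rot: [-1.478, 1.559, 0.044]
force: [-1.0, 0.4, -0.3]
width: 51.1
pos [410.929 295.374  59.074] w 51.14319590512459 F [-0.976  0.43  -0.277] q [-0.324  0.774 -0.546  2.054  0.819  0.531  0.046]
shift [ 9.014  4.913 -2.625]
turn [-0.004  0.001  0.012]
```

View pics/s13.png

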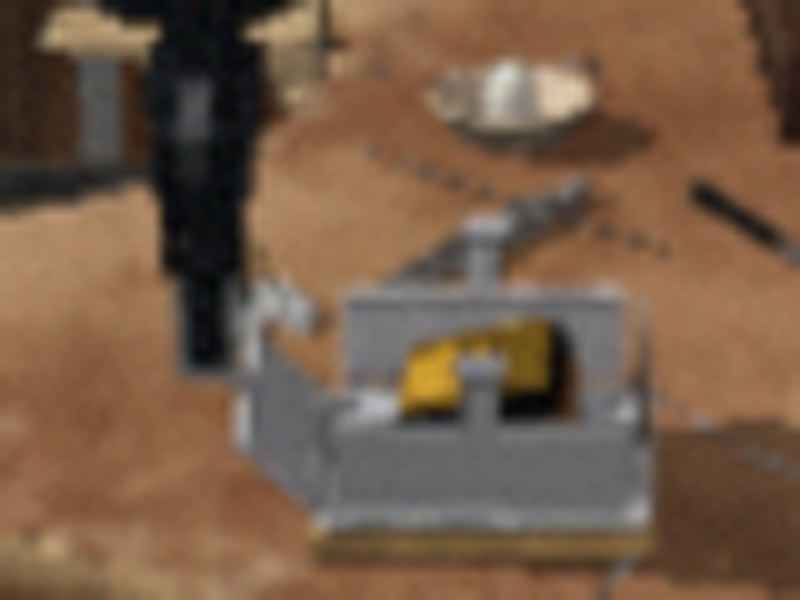

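```bash
python3 -m handwheel '0.2 9 5 -2 0 0 0;0.2 0 0 0 0 0 0;-1 0 0 0 0 0 0;-1 0 0 0 0 0 0;-1 0 0 0 0 0 0;-1 0 0 0 0 0 0;-1 0 0 0 0 0 0;-1 0 0 0 0 0 0'; python3 - <<'E'
from h import *
go([445,291,66],(.045,.999,0))
crop("side",get_image("side"),255,150,335,210,10,10,"pics/s14.png")
E
```

```text
clock: 12.8
eef_pos: [407.0, 294.2, 52.2]
tool_rot: [-1.342, 1.555, 0.178]
force: [0.5, -0.6, -1.4]
width: 13.0
pos [407.039 294.196  52.178] w 12.990855525986076 F [ 0.486 -0.639 -1.413] q [-0.341  0.779 -0.523  2.071  0.843  0.501  0.016]
shift [-13.243 -38.281  -1.216]
turn [-0.006  0.004  0.015]
```

View pics/s14.png

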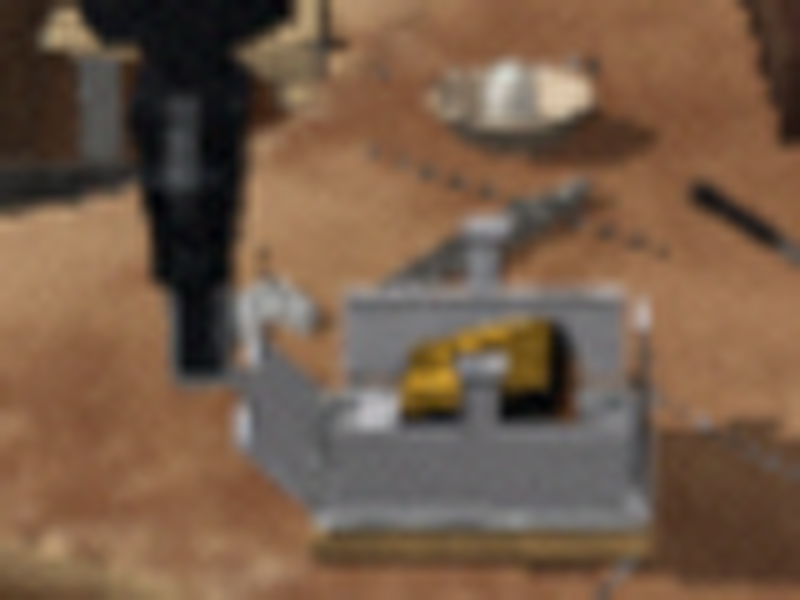

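```bash
python3 -m handwheel '-1 -5 -7.2 0 0 0 0;-1 -4 -8 0 0 0 0;-1 -2.5 -8.5 0 0 0 0;-1 -1.2 -9 0 0 0 0;-1 0 -9 0 0 0 0;-1 0 0 0 0 0 0'; python3 - <<'E'
from h import *
go([445,291,66],(.045,.999,0))
crop("side",get_image("side"),255,150,335,210,10,10,"pics/s15.png")
E
```

```text
clock: 13.45
eef_pos: [439.8, 292.5, 67.4]
tool_rot: [1.456, 1.57, 2.983]
force: [2.3, 1.9, -13.4]
width: 12.6
pos [439.769 292.465  67.391] w 12.622109256349992 F [  2.313   1.936 -13.364] q [-0.255  0.792 -0.597  1.981  0.772  0.609  0.152]
shift [ 1.388 -5.29  -1.237]
turn [ 0.002  0.    -0.001]
```

View pics/s15.png

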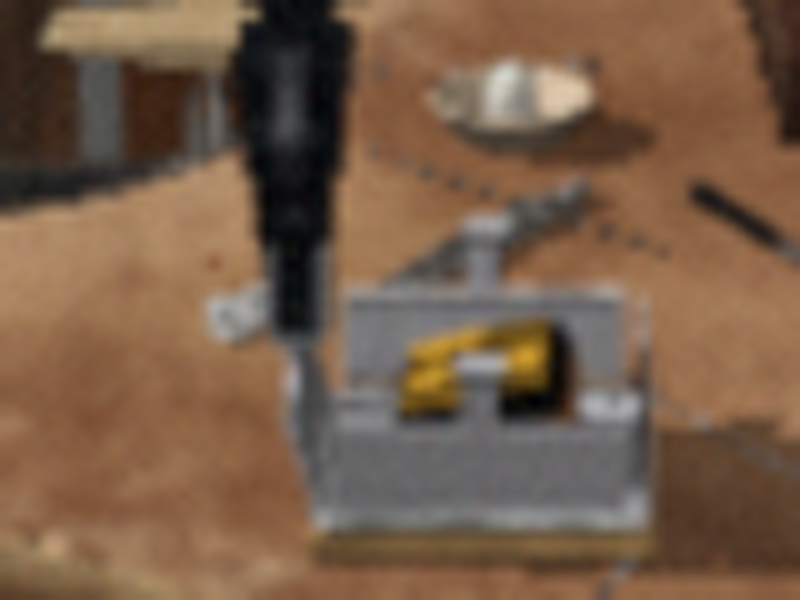

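```bash
python3 -m handwheel '-1 1 -6 0 0 0 0;-1 0 -6 0 0 0 0;-1 0 -5 0 0 0 0;-1 0 0 0 0 0 0'; python3 - <<'E'
from h import *
go([445,291,66],(.045,.999,0))
crop("side",get_image("side"),255,150,335,210,10,10,"pics/s16.png")
E
```

```text
clock: 13.9
eef_pos: [455.4, 291.8, 66.9]
tool_rot: [1.902, 1.567, -2.852]
force: [-0.6, -0.3, -3.2]
width: 10.9
pos [455.434 291.752  66.855] w 10.906013842631516 F [-0.614 -0.259 -3.234] q [-0.234  0.807 -0.607  1.944  0.762  0.638  0.191]
shift [ 0.89  10.391 -1.185]
turn [ 0.003 -0.001 -0.003]
```

View pics/s16.png

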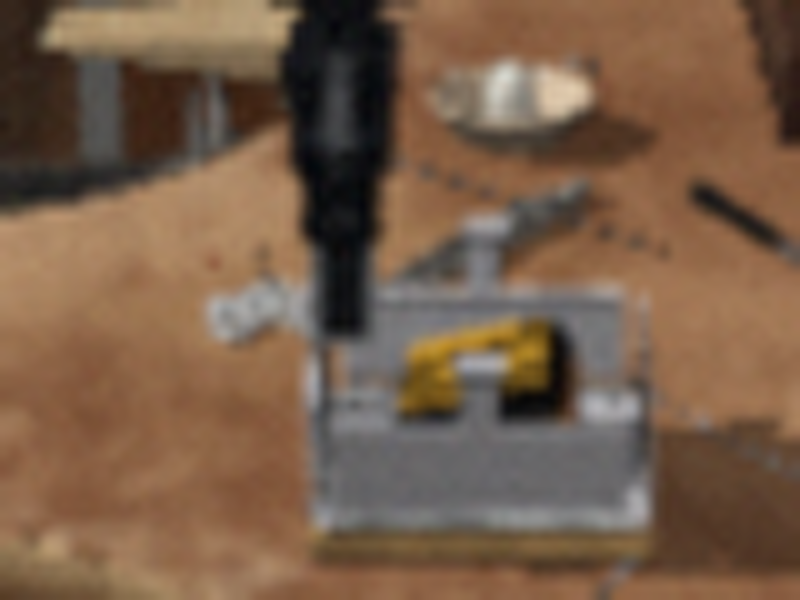

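```bash
python3 -m handwheel '0.2 0 0 0 0 0 0;0.2 0 0 0 0 0 0;0.2 0 0 0 0 0 0;0.2 -30 0 0 0 0 0;0.2 -40 0 0 0 0 0;0.2 -40 0 0 0.13 0 0;0.2 -30 0 0 0.13 0 0;0.2 0 0 0 0.13 0 0;0.2 0 0 0 0.13 0 0;0.2 0 0 0 0.13 0 0';python3 -m handwheel '0.2 0 0 0 0.14 0 0;0.2 0 0 0 0.14 0 0;0.2 0 0 0 0.14 0 0;0.2 0 0 0 0.1 0 0'; python3 - <<'E'
from h import *
go([489,-217,170],(.95,.31,0))
crop("side",get_image("side"),255,150,335,210,10,10,"pics/s17.png")
E
```

```text
clock: 14.95
eef_pos: [457.8, 292.7, 215.0]
tool_rot: [-0.065, 1.568, 0.786]
force: [-1.0, -0.7, 0.9]
width: 51.2
clock: 15.35
eef_pos: [458.1, 292.9, 216.9]
tool_rot: [0.218, 1.565, 0.526]
force: [-0.1, -0.3, 0.4]
width: 51.2
pos [458.107 292.948 216.873] w 51.19534885646948 F [-0.059 -0.304  0.397] q [-0.318  0.533 -0.451  1.838  0.306  0.833 -0.614]
shift [  45.485 -495.464 -125.078]
turn [-0.008  0.006 -0.001]
```

View pics/s17.png

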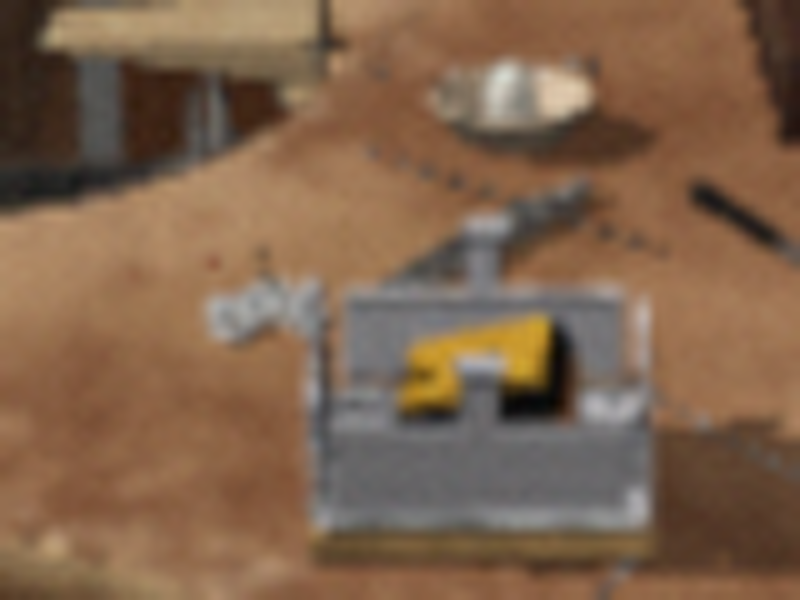

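```bash
python3 -m handwheel '0.2 0 -47 -11 0 0 0;0.2 0 -47 -11 0 0 0;0.2 0 -47 -11 0 0 0;0.2 0 -47 -11 0 0 0;0.2 0 -47 -11 0 0 0;0.2 0 -47 -11 0 0 0;0.2 0 -47 -12 0 0 0;0.2 0 -45 -12 0 0 0;0.2 0 -40 -12 0 0 0;0.2 0 -20 -5 0 0 0'; python3 - <<'E'
from h import *
go([489,-217,170],(.95,.31,0))
crop("top",get_image("top"),160,170,260,250,8,7,"pics/t18.png")
E
```

```text
clock: 16.4
eef_pos: [494.9, -161.8, 216.2]
tool_rot: [0.152, 1.554, 0.489]
force: [0.2, 1.0, -0.5]
width: 51.3
pos [ 494.862 -161.812  216.227] w 51.30495691125543 F [ 0.218  1.031 -0.467] q [ 0.593  0.503 -0.47   1.903  0.297  0.791  0.303]
shift [ 45.697 -50.247 -24.577]
turn [ 0.022  0.017 -0.003]
```

View pics/t18.png

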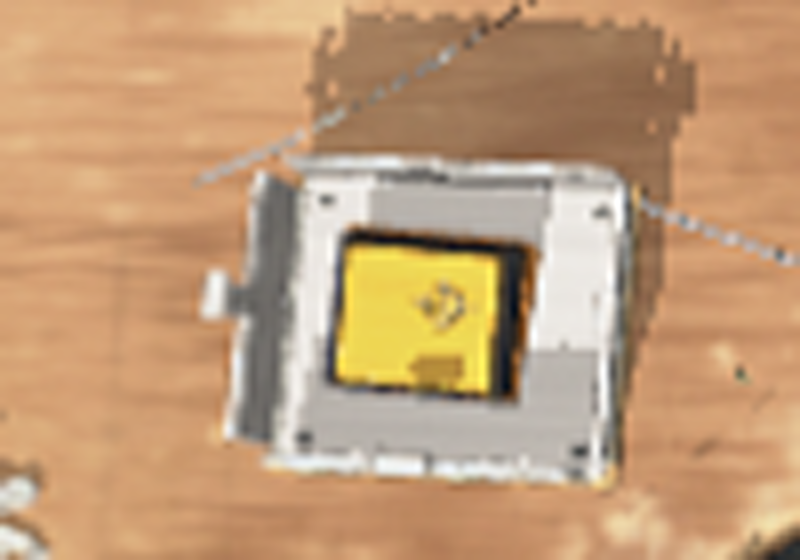

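```bash
python3 - <<'E'
from h import *
for a in (1.0,1.1,1.2,1.3,1.4,1.5,1.57): print(a,proj("top",[502.5+58*np.cos(a)*.045,343+58*np.cos(a),14+58*np.sin(a)]),proj("top",[497.5,233-58*np.cos(a),14+58*np.sin(a)]),proj("top",[445-58*np.cos(a),290,14+58*np.sin(a)]))
E
```

```text
1.0 (np.float64(179.07351168496328), np.float64(212.6555372099704)) (np.float64(246.24875853896242), np.float64(215.0529803531786)) (np.float64(210.6758941104405), np.float64(247.92721020883084))
1.1 (np.float64(180.7269887353546), np.float64(212.582745927991)) (np.float64(244.1315548589086), np.float64(214.9025954507274)) (np.float64(210.51026556146496), np.float64(245.85275681577536))
1.2 (np.float64(182.54317963882906), np.float64(212.54253516342612)) (np.float64(241.93042047387357), np.float64(214.77923651491028)) (np.float64(210.3895183122027), np.float64(243.6833433349804))
1.3 (np.float64(184.50263072525365), np.float64(212.5355420359842)) (np.float64(239.66970341097527), np.float64(214.68443997972096)) (np.float64(210.31519474876012), np.float64(241.44328554344654))
1.4 (np.float64(186.58388841321607), np.float64(212.56199267560285)) (np.float64(237.37472972435506), np.float64(214.61939767779924)) (np.float64(210.28824877143356), np.float64(239.15793292521974))
1.5 (np.float64(188.76379201412533), np.float64(212.6216923977613)) (np.float64(235.0714313609907), np.float64(214.584933648659)) (np.float64(210.30902630437564), np.float64(236.85328410777973))
1.57 (np.float64(190.33532524388312), np.float64(212.68295174428448)) (np.float64(233.46817394314508), np.float64(214.5792542211044)) (np.float64(210.35184655866036), np.float64(235.24260605620867))
```

```bash
python3 -m handwheel '-1 0 46 15 0.02 0.017 0;-1 0 46 15 0 0 0;-1 0 46 15 0 0 0;-1 0 46 15 0 0 0;-1 0 46 15 0 0 0;-1 0 46 15 0 0 0;-1 0 46 15 0 0 0;-1 0 46 15 0 0 0;-1 0 46 15 0 0 0;-1 0 46 15 0 0 0';python3 -m handwheel '-1 0 46 15 0 0 0;-1 0 20 8 0 0 0;-1 0 0 0 0 0 0'; python3 - <<'E'
from h import *
go([504,395,67],(.999,-.045,0))
E
```

```text
clock: 17.45
eef_pos: [499.1, 322.1, 216.0]
tool_rot: [-1.03, 1.565, -0.722]
force: [1.7, 0.6, 0.6]
width: 0.1
clock: 17.75
eef_pos: [496.1, 404.8, 216.3]
tool_rot: [0.47, 1.565, 0.795]
force: [-1.4, 0.2, -0.5]
width: -0.0
pos [496.101 404.818 216.263] w -0.018447002359049107 F [-1.374  0.23  -0.472] q [-0.471  0.666 -0.436  1.568  0.322  0.973 -0.681]
shift [149.253 -12.192   3.631]
turn [ 0.37   0.004 -0.003]
```

```bash
python3 -m handwheel '-1 40 -4 2 0.13 0 0;-1 40 -3 2 0.13 0 0;-1 38 0 0 0.11 0 0;-1 20 0 0 0 0 0;-1 8 0 0 0 0 0;-1 0 0 0 0 0 0'; python3 - <<'E'
from h import *
go([504,362,66],(.999,-.045,0))
E
```

```text
clock: 18.35
eef_pos: [503.7, 395.3, 67.9]
tool_rot: [0.425, 1.564, 0.369]
force: [-0.5, 0.5, -0.1]
width: -0.2
pos [503.721 395.252  67.945] w -0.19260136959307333 F [-0.523  0.525 -0.092] q [-0.553  0.835 -0.266  1.676  0.324  0.668 -1.045]
shift [  1.861 -33.191   2.107]
turn [-0.01   0.007 -0.003]
```

```bash
python3 -m handwheel '-1 2 -15 1 0 0 0;-1 0 -10 0 0 0 0;-1 0 -6 0 0 0 0;-1 0 -4 0 0 0 0;-1 0 0 0 0 0 0'; python3 - <<'E'
from h import *
go([504,355,66],(.999,-.045,0))
crop("side",get_image("side"),265,140,335,200,11,10,"pics/s19.png")
E
```

```text
clock: 18.85
eef_pos: [505.2, 358.7, 70.7]
tool_rot: [0.719, 1.555, 0.663]
force: [-0.3, 1.3, -2.0]
width: -0.3
pos [505.194 358.736  70.745] w -0.3396216143038554 F [-0.326  1.331 -2.018] q [-0.5    0.806 -0.267  1.745  0.335  0.619 -1.016]
shift [ 4.693 -3.847 -1.039]
turn [-0.011  0.012 -0.01 ]
```

View pics/s19.png

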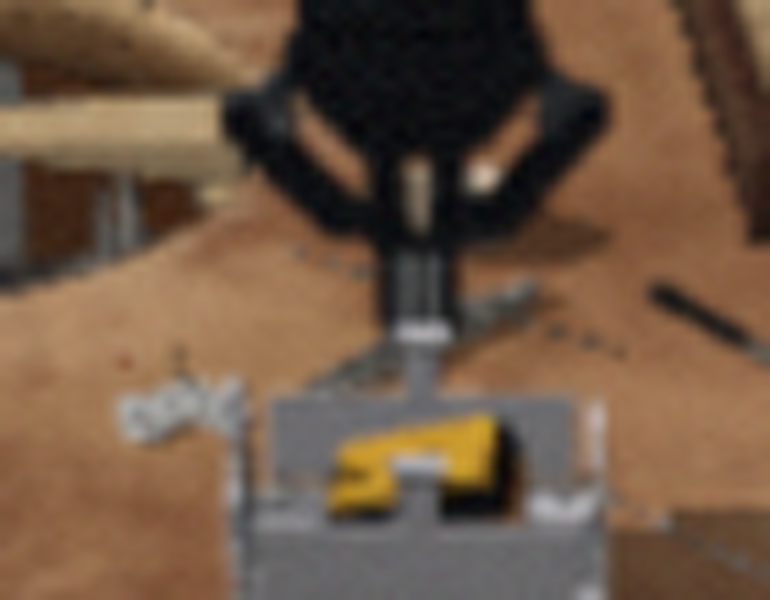

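```bash
python3 -m handwheel '-1 3 -5 0 0 0 0;-1 0 -5 0 0 0 0;-1 0 -4 0 0 0 0;-1 0 0 0 0 0 0'; python3 - <<'E'
from h import *
go([504,355,66],(.999,-.045,0))
E
```

```text
clock: 19.3
eef_pos: [505.7, 359.3, 70.7]
tool_rot: [1.045, 1.531, 0.996]
force: [-0.3, -0.7, -0.3]
width: 0.3
pos [505.686 359.251  70.714] w 0.28852237582417906 F [-0.346 -0.689 -0.251] q [-0.487  0.8   -0.275  1.764  0.338  0.585 -1.007]
shift [ 4.533 -4.485 -1.571]
turn [-0.003  0.02  -0.034]
```

```bash
python3 -m handwheel '-1 0 15 0 0 0.02 -0.03;-1 -10 15 0 0 0 0;-1 -45 0 0 0 0 0;-1 -45 0 0 0 0 0;-1 -45 0 0 0 0 0;0.2 0 -10 0 -0.13 0 0;0.2 0 -40 -6 -0.13 0 0;0.2 0 -45 -10 -0.1 0 0;0.2 0 -45 -12 0 0 0;0.2 0 -45 -12 0 0 0'; python3 -m handwheel '0.2 0 -46 -13 0 0 0;0.2 0 -46 -13 0 0 0;0.2 0 -46 -13 0 0 0;0.2 0 -46 -13 0 0 0;0.2 0 -46 -13 0 0 0;0.2 0 -46 -13 0 0 0;0.2 0 -40 -12 0 0 0;0.2 0 -20 -6 0 0 0'; python3 - <<'E'
from h import *
go([489,-217,150],(.95,.31,0))
crop("top",get_image("top"),160,170,260,250,8,7,"pics/t20.png")
E
```

```text
clock: 20.3
eef_pos: [509.2, 196.7, 222.1]
tool_rot: [-2.203, 1.562, -1.863]
force: [0.4, -0.6, 0.4]
width: 51.5
clock: 21.1
eef_pos: [524.5, -175.4, 227.0]
tool_rot: [-2.335, 1.545, -2.004]
force: [0.3, 1.1, -0.2]
width: 51.3
pos [ 524.514 -175.435  227.026] w 51.25842702676556 F [ 0.337  1.064 -0.166] q [ 0.552  0.536 -0.445  1.794  0.32   0.888  0.285]
shift [ 78.337 -26.352 -45.725]
turn [ 0.015 -0.017  0.018]
```

View pics/t20.png

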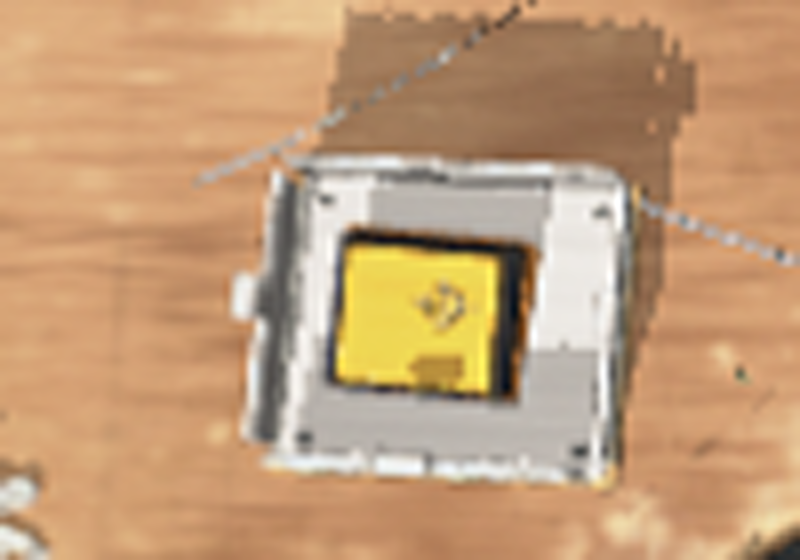

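```bash
python3 -m handwheel '0.2 20 -12 -25 0.015 -0.017 0.018;0.2 15 -12 -18 0 0 0;0.2 0 0 0 0 0 0'; python3 - <<'E'
from h import *
go([489,-217,75],(.95,.31,0))
crop("side",get_image("side"),270,190,390,300,6,5,"pics/s21.png")
E
```

```text
clock: 21.45
eef_pos: [488.6, -220.0, 191.8]
tool_rot: [-2.254, 1.566, -1.947]
force: [0.1, 0.3, 0.5]
width: 51.4
pos [ 488.643 -219.997  191.776] w 51.40485075886116 F [0.126 0.299 0.499] q [ 0.657  0.557 -0.433  1.88   0.33   0.775  0.351]
shift [116.759   3.204   1.618]
turn [-0.008 -0.003  0.004]
```

View pics/s21.png

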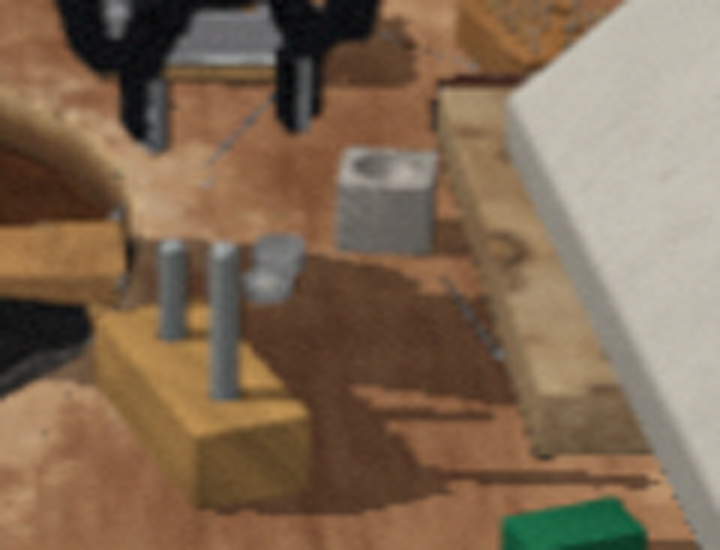

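```bash
python3 -m handwheel '0.2 30 3 1 -0.008 0 0;0.2 30 0 0 0 0 0;0.2 0 0 0 0 0 0'; python3 - <<'E'
from h import *
go([489,-217,75],(.95,.31,0))
E
```

```text
clock: 21.8
eef_pos: [495.5, -212.9, 134.8]
tool_rot: [-0.953, 1.561, -0.632]
force: [-1.3, 1.1, 0.2]
width: 51.0
pos [ 495.454 -212.85   134.793] w 50.96481361354871 F [-1.256  1.128  0.237] q [ 0.608  0.639 -0.388  1.928  0.393  0.64   0.294]
shift [59.764 -1.434 -7.766]
turn [0.005 0.006 0.008]
```

```bash
python3 -m handwheel '0.2 0 -2 -8 0.005 0.006 0.008;0.2 20 0 -3 0 0 0;0.2 20 0 -2 0 0 0;0.2 0 0 0 0 0 0'; python3 - <<'E'
from h import *
go([489,-217,75],(.95,.31,0))
crop("side",get_image("side"),270,190,390,300,6,5,"pics/s22.png")
E
```

```text
clock: 22.2
eef_pos: [488.9, -217.5, 100.4]
tool_rot: [-0.614, 1.563, -0.294]
force: [-0.2, -0.1, 0.1]
width: 51.0
pos [ 488.897 -217.533  100.445] w 51.01131392443639 F [-0.209 -0.113  0.064] q [ 0.6    0.688 -0.355  1.959  0.428  0.559  0.274]
shift [25.443  0.588  0.103]
turn [0.005 0.006 0.004]
```

View pics/s22.png

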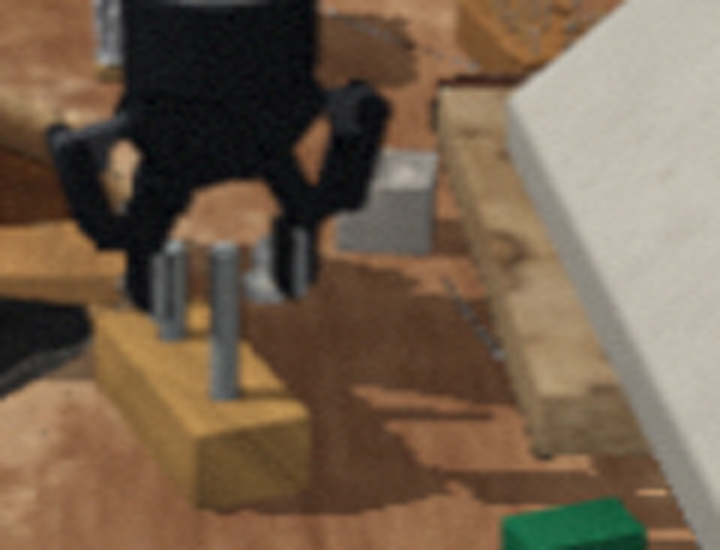

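```bash
python3 -m handwheel '0.2 15 0 -1 0 0 0;0.2 10 0 -1 0 0 0;0.2 0 0 0 0 0 0'; python3 - <<'E'
from h import *
go([489,-217,75],(.95,.31,0))
E
```

```text
clock: 22.55
eef_pos: [492.4, -219.2, 81.2]
tool_rot: [-0.637, 1.552, -0.317]
force: [-0.1, -0.2, 0.6]
width: 51.2
pos [ 492.389 -219.176   81.196] w 51.23475394947006 F [-0.054 -0.237  0.588] q [ 0.583  0.718 -0.329  1.969  0.453  0.506  0.254]
shift [ 6.122  3.202 -2.624]
turn [0.005 0.015 0.011]
```

```bash
python3 -m handwheel '0.2 5 2 -2.5 0.005 0.015 0.01;0.2 0 0 0 0 0 0;-1 0 0 0 0 0 0;-1 0 0 0 0 0 0;-1 0 0 0 0 0 0;-1 0 0 0 0 0 0;-1 0 0 0 0 0 0;-1 0 0 0 0 0 0'; python3 - <<'E'
from h import *
go([489,-217,75],(.95,.31,0))
crop("side",get_image("side"),270,190,390,300,6,5,"pics/s23.png")
E
```

```text
clock: 23.35
eef_pos: [491.0, -218.5, 78.6]
tool_rot: [-0.998, 1.567, -0.683]
force: [-1.1, 0.5, 0.2]
width: 10.4
pos [ 490.991 -218.451   78.606] w 10.390564141418617 F [-1.069  0.469  0.181] q [ 0.582  0.726 -0.33   1.96   0.447  0.524  0.254]
shift [ 3.598  2.007 -1.45 ]
turn [-0.     0.002  0.003]
```

View pics/s23.png

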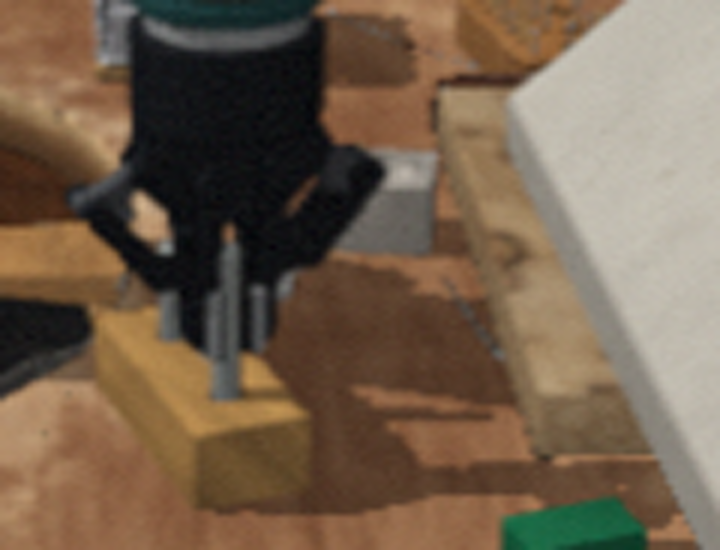

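```bash
python3 -m handwheel '-1 -12 0 0 0 0 0;-1 -12 0 0 0 0 0;-1 -12 0 0 0 0 0;-1 -12 0 0 0 0 0;-1 -12 0 0 0 0 0;-1 -12 0 0 0 0 0;-1 -12 0 0 0 0 0;-1 -12 0 0 0 0 0;-1 0 0 0 0 0 0'; python3 - <<'E'
from h import *
go([489,-217,150],(.95,.31,0))
crop("side",get_image("side"),270,180,370,280,7,6,"pics/s24.png")
E
```

```text
clock: 24.3
eef_pos: [491.3, -218.4, 185.0]
tool_rot: [-0.876, 1.564, -0.561]
force: [0.2, -0.1, -1.4]
width: 11.0
pos [ 491.35  -218.392  184.981] w 10.98276397311941 F [ 0.229 -0.08  -1.361] q [ 0.657  0.567 -0.435  1.887  0.34   0.754  0.347]
shift [34.963  2.227 -1.948]
turn [-0.     0.004  0.005]
```

View pics/s24.png

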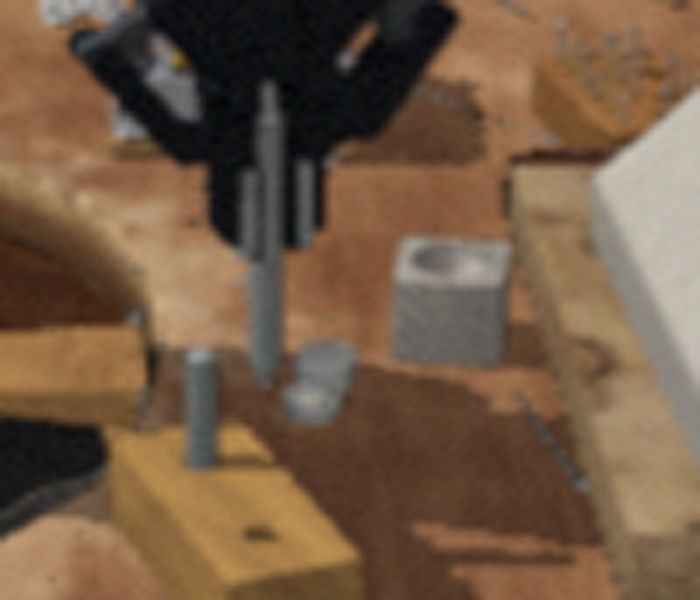

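```bash
python3 - <<'E'
from h import *
np.set_printoptions(precision=2,suppress=True)
f=lambda U,V:((U+.5)/7-.5+270,(V+.5)/6-.5+180)
for z,p in ((114.4,(268,384)),(234.4,(269,85))): print(onz("side",*f(*p),z))
crop("top",get_image("top"),330,150,430,250,7,6,"pics/t24.png")
E
```

```text
[ 491.93 -217.13  114.4 ]
[ 493.38 -193.78  234.4 ]
```

View pics/t24.png

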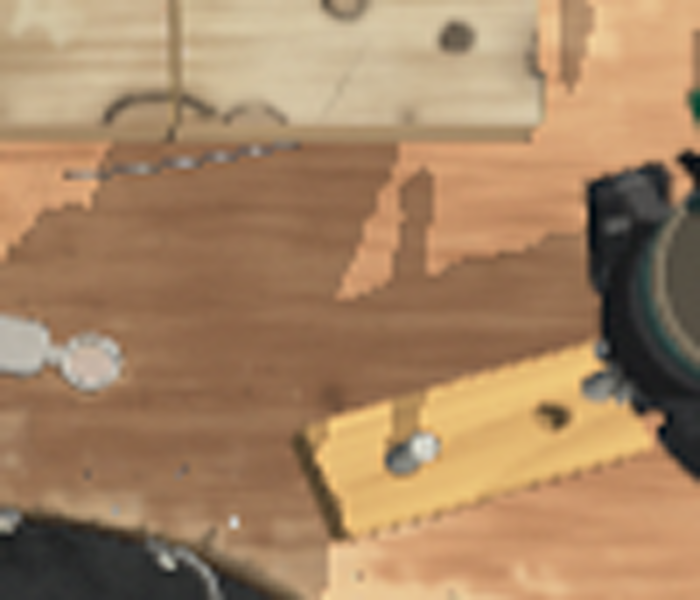

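```bash
python3 - <<'E'
from h import *
np.set_printoptions(precision=2,suppress=True)
f=lambda U,V:((U+.5)/7-.5+270,(V+.5)/6-.5+180)
g=lambda U,V:((U+.5)/7-.5+330,(V+.5)/6-.5+150)
for U in (586,592,600): print(tri(("side",*f(268,384)),("top",*g(U,387))))
for p in ([491.4,-218.4,114.4],[491.4,-218.4,234.4],[491.4,-218.4,185]):
    u,v=proj("side",p); a,b=proj("top",p); print((u-270)*7,(v-180)*6,(a-330)*7,(b-150)*6)
E
```

```text
(array([ 492.05, -216.18,  113.86]), np.float64(0.14392514650855454))
(array([ 491.92, -218.07,  114.95]), np.float64(0.09105825693660662))
(array([ 491.75, -220.58,  116.41]), np.float64(0.020694604823350952))
263.6561179278509 383.1454632196441 589.6845924662423 386.0554576588531
264.0477559094686 109.08658153415377 666.6972661339328 341.64224606920044
263.8670148299464 225.13794751416162 633.0696732305755 361.03860985109606
```

```bash
python3 -m handwheel '-1 -10 20 6 0 0 0;-1 -5 38 11 0 0 0;-1 0 40 12 0 0 0;-1 0 40 12 0 0 0;-1 0 40 12 0 0 0;-1 0 40 12 0 0 0;-1 0 40 12 0 0 0;-1 0 40 12 0 0 0;-1 0 40 12 0 0 0;-1 0 40 12 0 0 0'; python3 -m handwheel '-1 0 40 12 0 0 0;-1 0 20 6 0 0 0;-1 0 0 0 0 0 0';python3 - <<'E'
from h import *
n=np.array([-.2575,.0258,.966]); S=np.array([503.5,284.6,50.2])
go(S+n*110.3,(.95,.31,0),-n)
E
```

```text
clock: 25.4
eef_pos: [474.5, 192.8, 195.4]
tool_rot: [3.027, 1.563, -2.948]
force: [0.6, 0.2, -1.0]
width: 10.4
clock: 25.7
eef_pos: [467.3, 269.2, 195.2]
tool_rot: [2.427, 1.559, 2.749]
force: [0.5, -0.6, -1.3]
width: 10.3
pos [467.254 269.233 195.231] w 10.28761324715369 F [ 0.504 -0.57  -1.266] q [-0.278  0.561 -0.436  1.861  0.306  0.793 -0.552]
shift [38.476 14.505 13.538]
turn [-0.007 -0.247 -0.115]
```

```bash
python3 -m handwheel '-1 0 7 7 0 -0.1 -0.05;-1 0 7 6 0 -0.1 -0.05;-1 0 0 0 0 -0.05 -0.02;-1 0 0 0 0 0 0';python3 - <<'E'
from h import *
n=np.array([-.2575,.0258,.966]); S=np.array([503.5,284.6,50.2])
go(S+n*95.3,(.95,.31,0),-n)
E
```

```text
clock: 26.1
eef_pos: [472.7, 284.9, 193.5]
tool_rot: [-0.446, 1.301, -0.125]
force: [0.1, -0.3, -1.8]
width: 10.3
pos [472.685 284.939 193.54 ] w 10.321674410544702 F [ 0.09  -0.291 -1.814] q [-0.577  0.485 -0.199  2.029  0.608  0.539 -0.935]
shift [51.015  6.022 -5.901]
turn [-0.006  0.004  0.009]
```

```bash
python3 -m handwheel '-1 15 6 -5 -0.006 0.004 0.009;-1 20 0 0 0 0 0;-1 10 0 0 0 0 0;-1 0 0 0 0 0 0';python3 - <<'E'
from h import *
n=np.array([-.2575,.0258,.966]); S=np.array([503.5,284.6,50.2])
go(S+n*80.3,(.95,.31,0),-n)
s,M=st(); tip=s['eef_pos']+M[:,0]*70.3; print('tip',tip,[proj(k,tip) for k in("side","top")])
crop("side",get_image("side"),260,140,340,210,9,8,"pics/s25.png")
crop("top",get_image("top"),170,170,270,250,8,7,"pics/t25.png")
E
```

```text
clock: 26.5
eef_pos: [478.5, 285.1, 147.5]
tool_rot: [-0.437, 1.312, -0.112]
force: [-0.2, 0.2, -0.6]
width: 10.5
pos [478.5   285.121 147.523] w 10.47103302391765 F [-0.155  0.152 -0.566] q [-0.604  0.565 -0.143  2.053  0.675  0.436 -0.997]
shift [20.151  2.288 -0.123]
turn [-0.003 -0.003  0.002]
tip [496.412 283.115  79.573] [(np.float64(301.1539040902658), np.float64(177.97959497320645)), (np.float64(213.15757314385007), np.float64(214.6219296046849))]
```

View pics/s25.png

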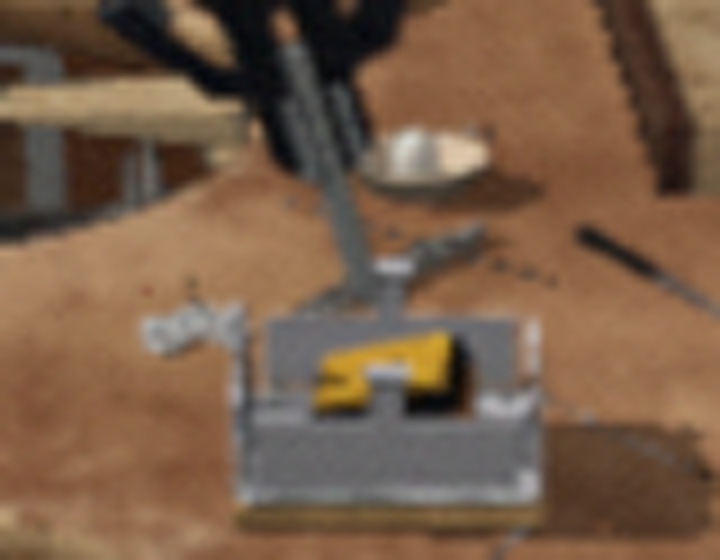

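View pics/t25.png

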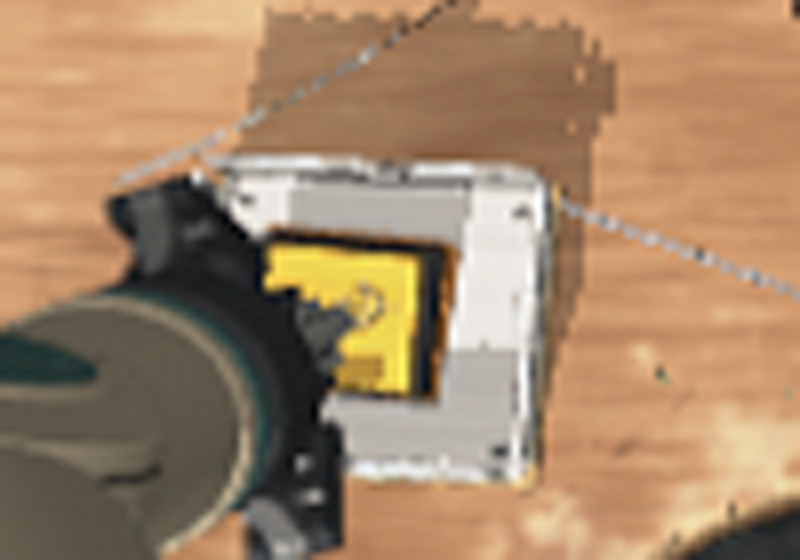

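```bash
python3 - <<'E'
from h import *
s,M=st(); tip=s['eef_pos']+M[:,0]*70.3
for k in(0,20,60,120):
    u,v=proj("side",tip-M[:,0]*k); print(k,(u-290)*22+11,(v-140)*12+6)
im=get_image("side"); crop("side",im,285,140,315,185,22,13,"pics/s26.png")
im=get_image("top"); crop("top",im,200,195,230,225,20,20,"pics/t26.png")
for k in(0,20):
    u,v=proj("top",tip-M[:,0]*k); print(k,(u-200+.5)*20,(v-195+.5)*20)
    u,v=proj("side",tip-M[:,0]*k); print(k,(u-285+.5)*22,(v-140+.5)*13)
E
```

```text
0 258.94446074290306 456.9559750010608
20 224.76608174315106 392.70630909908937
60 155.4388864073079 262.35743427004877
120 49.02168734612701 62.20553231270651
0 266.00596284110736 397.8262318089776
0 368.94446074290306 495.0356395844825
20 229.2651181093413 417.4474675632564
20 334.76608174315106 425.4318348573468
```

View pics/s26.png

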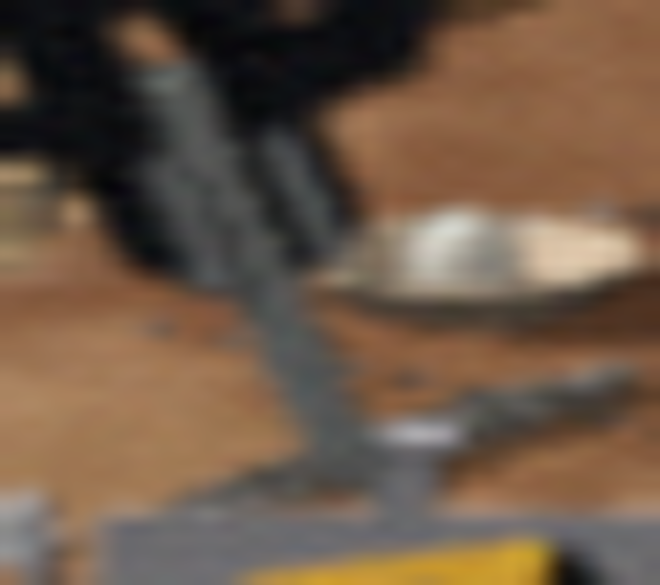

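View pics/t26.png

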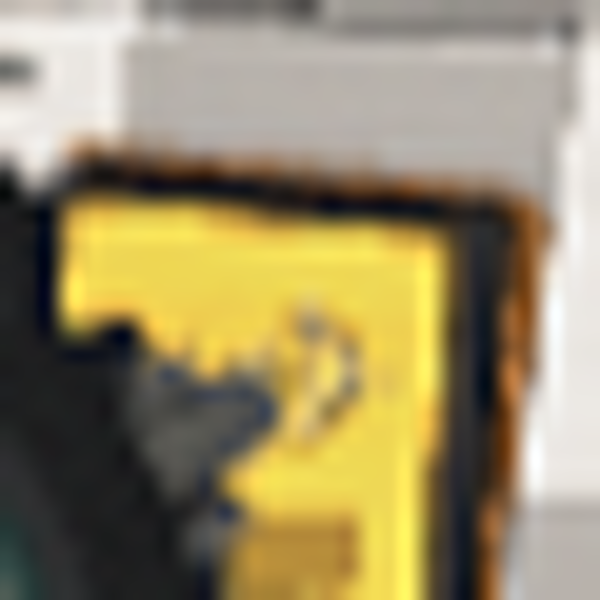

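```bash
python3 - <<'E'
from h import *
S=np.array([503.5,284.6,50.2]); print(proj("top",S),proj("side",S))
im=cv2.imread("pics/top0.png")
cv2.imwrite("pics/ring.png",cv2.resize(im[200:230,198:228],None,fx=20,fy=20,interpolation=cv2.INTER_CUBIC))
E
```

```text
(np.float64(214.9295024291306), np.float64(213.4567396726016)) (np.float64(303.2505536558974), np.float64(185.7558100566994))
```

View pics/ring.png

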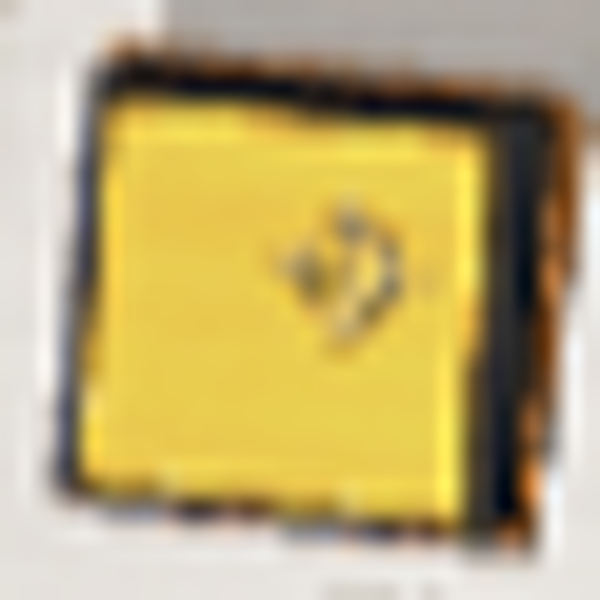

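```bash
python3 -m handwheel '-1 10 2 0 0 0 0;-1 8 0 0 0 0 0;-1 4 0 0 0 0 0;-1 0 0 0 0 0 0';python3 - <<'E'
from h import *
n=np.array([-.2575,.0258,.966]); S=np.array([503.5,284.6,50.2])
go(S+n*70.3,(.95,.31,0),-n)
E
```

```text
clock: 27.1
eef_pos: [485.0, 288.5, 127.4]
tool_rot: [-0.417, 1.307, -0.092]
force: [-0.5, -0.4, -0.3]
width: 10.5
pos [485.003 288.473 127.434] w 10.452413921219303 F [-0.5   -0.377 -0.294] q [-0.628  0.605 -0.104  2.055  0.711  0.384 -1.033]
shift [ 9.155 -1.085 -2.521]
turn [-0.003  0.002 -0.001]
```

```bash
python3 -m handwheel '-1 4 -1 -2.5 0 0 0;-1 2 0 0 0 0 0;-1 0 0 0 0 0 0';python3 - <<'E'
from h import *
n=np.array([-.2575,.0258,.966]); S=np.array([503.5,284.6,50.2])
go(S+n*70.3,(.95,.31,0),-n)
crop("side",get_image("side"),285,155,320,200,20,13,"pics/s27.png")
crop("top",get_image("top"),200,195,230,225,20,20,"pics/t27.png")
E
```

```text
clock: 27.4
eef_pos: [484.3, 286.5, 120.4]
tool_rot: [-0.419, 1.308, -0.093]
force: [-0.1, 0.2, -1.3]
width: 10.6
pos [484.335 286.476 120.443] w 10.613752828973487 F [-0.067  0.169 -1.26 ] q [-0.637  0.616 -0.087  2.064  0.725  0.362 -1.047]
shift [ 2.53  -0.137  0.399]
turn [-0.003  0.002 -0.001]
```

View pics/s27.png

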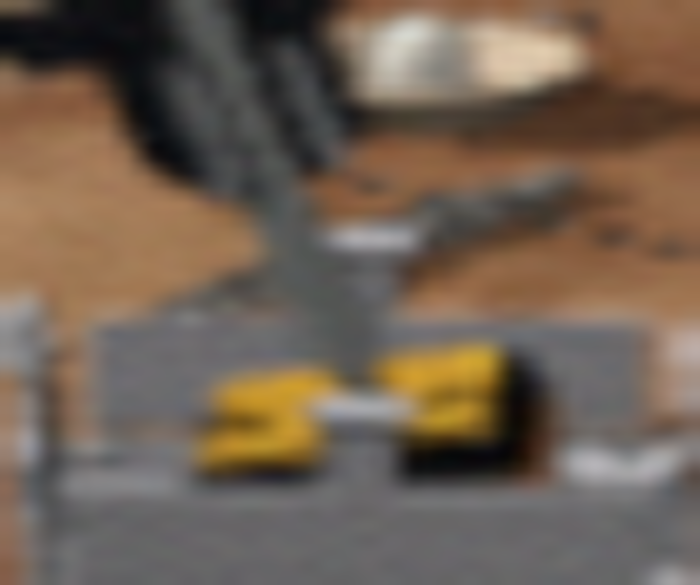

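View pics/t27.png

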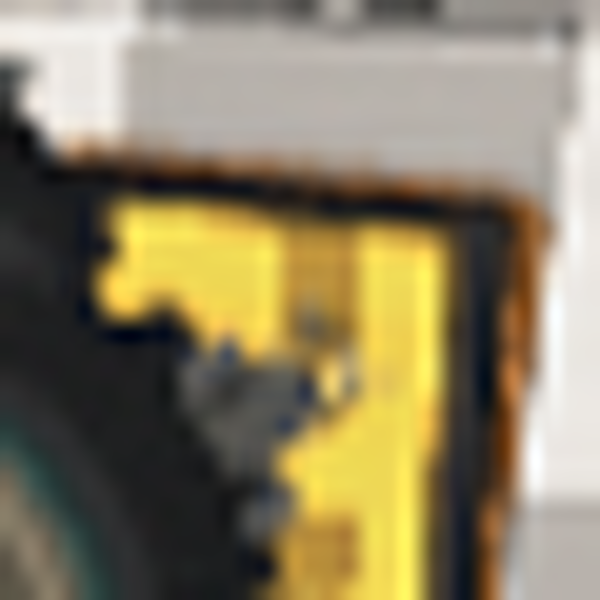

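```bash
python3 -m handwheel '-1 2 -0.3 1 0 0 0;-1 1.5 0 0 0 0 0';python3 - <<'E'
from h import *
n=np.array([-.2575,.0258,.966]); S=np.array([503.5,284.6,50.2])
go(S+n*70.3,(.95,.31,0),-n)
E
python3 -m handwheel '-1 2 0 0 0 0 0';python3 - <<'E'
from h import *
n=np.array([-.2575,.0258,.966]); S=np.array([503.5,284.6,50.2])
go(S+n*70.3,(.95,.31,0),-n)
E
```

```text
clock: 27.7
eef_pos: [486.7, 286.8, 117.9]
tool_rot: [-0.415, 1.307, -0.089]
force: [0.3, -0.4, -0.1]
width: 10.6
pos [486.659 286.787 117.896] w 10.557012352656775 F [ 0.298 -0.38  -0.08 ] q [-0.638  0.622 -0.083  2.062  0.729  0.356 -1.05 ]
shift [-0.525  0.011 -1.224]
turn [-0.003  0.003 -0.002]
clock: 27.8
eef_pos: [487.2, 286.7, 116.0]
tool_rot: [-0.414, 1.307, -0.089]
force: [-1.4, 0.4, 2.0]
width: 10.4
pos [487.212 286.723 116.03 ] w 10.428446708607108 F [-1.351  0.437  1.995] q [-0.639  0.625 -0.079  2.062  0.732  0.352 -1.053]
shift [-2.472  0.044 -1.265]
turn [-0.003  0.003 -0.002]
```

```bash
python3 -m handwheel '-1 1 0 -0.7 0 0 0';python3 -m handwheel '-1 0.5 0 0 0 0 0';python3 -m handwheel '-1 0.5 0 0 0 0 0'; python3 - <<'E'
from h import *
n=np.array([-.2575,.0258,.966]); S=np.array([503.5,284.6,50.2])
go(S+n*70.3,(.95,.31,0),-n)
crop("side",get_image("side"),285,155,320,200,20,13,"pics/s28.png")
crop("top",get_image("top"),200,195,230,225,20,20,"pics/t28.png")
print(ctrl.read_state()['force'],ctrl.read_state()['eef_pos'])
E
```

```text
clock: 27.9
eef_pos: [487.3, 286.7, 115.1]
tool_rot: [-0.412, 1.306, -0.087]
force: [0.0, -1.3, 3.8]
width: 10.4
clock: 28.0
eef_pos: [487.4, 286.7, 114.8]
tool_rot: [-0.412, 1.306, -0.087]
force: [-1.5, -0.6, 3.4]
width: 10.4
clock: 28.1
eef_pos: [487.5, 286.7, 114.5]
tool_rot: [-0.412, 1.305, -0.086]
force: [-2.1, 0.5, 4.7]
width: 10.4
pos [487.534 286.732 114.495] w 10.363857025439048 F [-2.138  0.497  4.661] q [-0.643  0.628 -0.074  2.063  0.737  0.345 -1.058]
shift [-4.039 -0.027 -1.19 ]
turn [-0.003  0.005 -0.002]
[-1.43   0.401  3.363] [487.502 286.706 114.455]
```

View pics/s28.png

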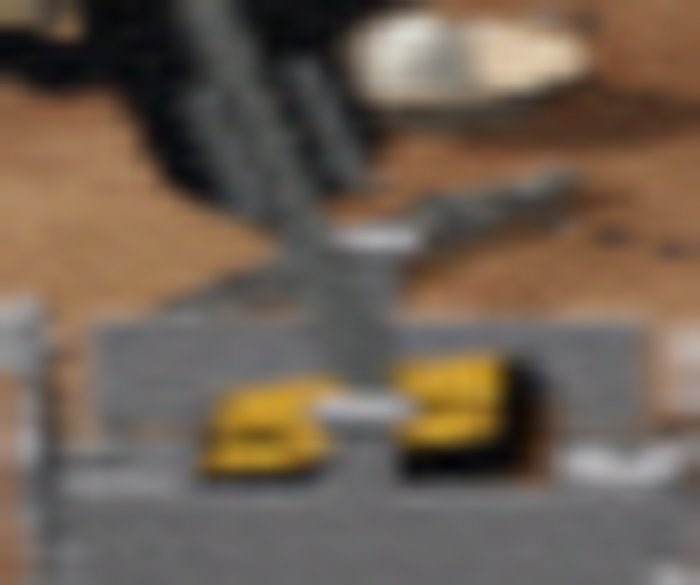

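View pics/t28.png

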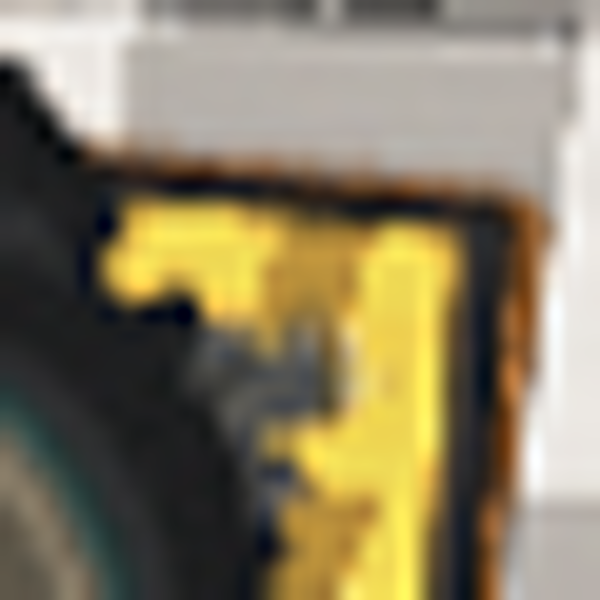

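```bash
python3 - <<'E'
from h import *
s,M=st(); tip=s['eef_pos']+M[:,0]*70.3; print(s['force'],s['eef_pos'],tip,proj("top",tip))
for k in (0,20,50,100,120):
    u,v=proj("side",tip-M[:,0]*k); print(k,(u-285+.5)*20,(v-140+.5)*13)
crop("side",get_image("side"),285,140,320,185,20,13,"pics/s29.png")
s,M=st(); print(s['force'],s['eef_pos'])
crop("top",get_image("top"),165,165,265,255,8,6.5,"pics/t29.png")
E
```

```text
[-1.43037291  0.40112373  3.36285624] [487.50191545 286.70613    114.45451398] [505.86266008 285.11711038  46.61316911] (np.float64(215.0300301678148), np.float64(212.74701754961583))
0 388.7507546911593 612.9330602458273
20 357.69493261436764 544.8005319863246
50 310.5469762847963 441.34842353911114
100 230.45843357827948 265.57502363802143
120 197.89431343721049 194.0897125084528
[-1.61694637 -0.1065417   4.82934369] [487.50058865 286.71367527 114.44442276]
```

View pics/s29.png

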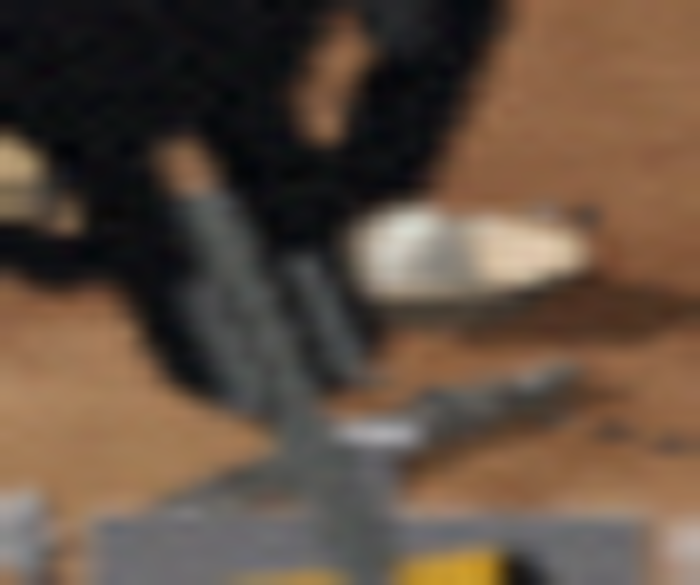

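View pics/t29.png

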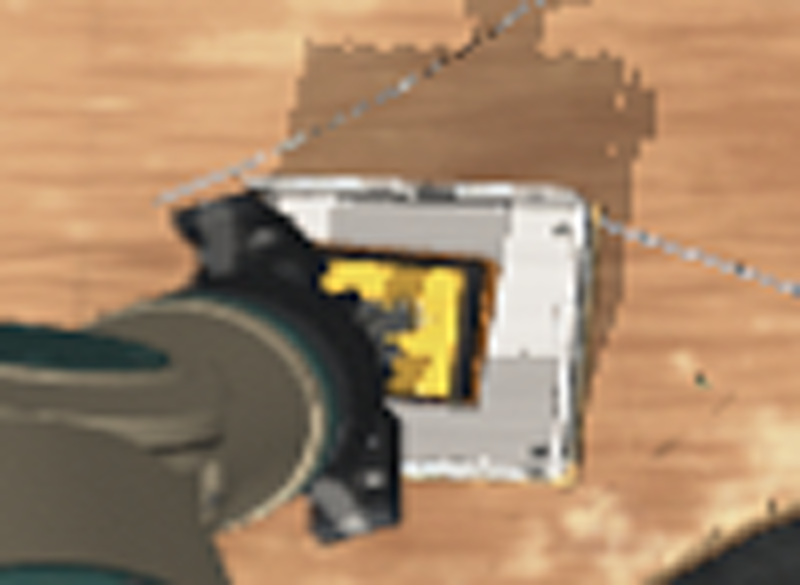

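```bash
python3 -c "
from cell import ctrl
print(ctrl.finish_job()); s=ctrl.read_state(); print(s['clock'],s['force'],s['eef_pos'],s['width'])"
```

```text
the job is handed in; nothing more can be done
None
the job is handed in; nothing more can be done
```

I folded all three walls up, lifted the longer punch out of the stand and handed the job in at about 28 s. The gripper was still holding the punch on the marked spot. `finish_job` reports no verdict, and I could not read the state afterwards.

**Walls:** I gripped each wall by its tab and swung it up. The left wall came out at only about 1.38 rad in the top view, so I pushed it to its stop with closed fingers. It then measured about 1.55 rad. The front wall measured about 1.54 rad and the right about 1.5 rad, less certain because its tab was hard to see. In the last pictures the right and front walls look upright; the gripper hid part of the left wall in the top view, and it looked unchanged in the side view.

**Punch (last checks):**
- **Point:** about 1.5 to 2 mm from the spot, inside the ring, by the arm's measured pose and the top view.
- **Angle:** the tool was within 0.01 rad of the plate normal I estimated. The punch's line in the side view agreed with it.
- **Pressing force:** about 4 to 6 N (readings varied by 1 to 2 N), with the tool holding still to about 0.05 mm.

**Disagreements:** the gripper's opening read 1.5 to 3 mm smaller than the real width, for example 10.4 mm on the 12 mm punch. The pictures showed a firm hold, so I took this as an offset.

I never touched the shorter punch, loupe, doming cube or wax block.

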